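# Change the water filter cartridge

### The job

Fit the new, blue-capped cartridge into the sloping port of the counter-top water filter: line its two lugs up with the port's slots, press it all the way down against the spring, turn it a quarter turn clockwise so that it rises into its seat and locks, and let go. Only then turn the water on by swinging the blue valve lever all the way outward until it lies in line with its pipe. Leave the used cartridge and everything else on the counter where it stands.

Things in the scene. Friction and masses are not known exactly. Their poses are not given: they have to be found in the camera images.
- cartridge: New filter cartridge, loose, about 0.16 kg, 85 mm tall, upright on its foot. Origin: centre of the foot's underside; z up its axis; half a turn makes no difference. White shaft: 41 mm diameter up to 24 mm (foot edge bevelled to 36 mm), 46 mm diameter from 28 to 50 mm. Blue cap disc, 66 mm diameter, from 50 to 57 mm up; bar grip on top.
- bar_grip (a point): On the new cartridge, middle of its straight white bar grip with a blue stripe, 72 mm above the foot on the axis. The bar is 50 mm long along the cartridge's x, 14 mm thick along its y, and stands from 57 (top of the cap disc) to 85 mm above the foot.
- lug (a point): On the new cartridge, tip of the lug at its +x, 29.5 mm from the axis, 36.5 mm above the foot. An equal lug is opposite at -x: both are in line with the bar (white dots on the cap show them), 9 mm wide, from 33.5 to 39.5 mm above the foot.
- socket: Bayonet port on the unit's sloping deck, fixed to it: dark grey collar, 88 mm diameter, 14 mm out of the deck. Origin: centre of the rim's face; z: port axis, pointing out, 30 degrees from vertical, leaning to the unit's front; x: up the slope; y: left as seen from the robot. Bore 48 mm across, 44 mm from 30 mm down. Two slots at +y and -y: put the cartridge in with its bar along y.
- slot (a point): On the rim's face, 38 mm from the port axis at +y, on the white bar that marks one slot; the other is opposite at -y. Slots are 13 mm (at the bore) to 17 mm wide and reach 31.5 mm from the axis. With lugs off the slots they rest on the rim, the foot only 33.5 mm below it.
- lock_mark (a point): On the rim's face, green dot 38 mm from the port axis at +x; another is opposite at -x. Press and turn the cartridge 90 degrees clockwise seen from outside (negative about the port's z) to a stop: bar in line with the dots. It cannot turn the other way. The lugs pass a ridge with the foot 48 mm or more below the rim, then rise into seats. Locked: foot 45.5 mm below the rim, cap disc 4.5 mm above it.
- spring_plate (a joint): How far (m) the spring plate in the port is pressed in: 0 at rest, 39.5 mm below the rim, where the foot meets it with the lugs inside the slots; 0.006 under a locked cartridge; 0.0105 when the cap disc touches the rim (foot 50 mm down), which is as far as it goes. Spring: 4 N at first, plus 0.6 N per mm.
- filter_unit: White counter-top water filter, fixed, 200 mm deep (x), 170 mm wide (y); its deck slopes from 85 mm high in front (-x, to the robot) to 200 mm at the back. Origin: centre of the underside; y to the left. Left wall, 40 mm behind its middle: outlet pipe, 55 mm out at 50 mm high, then down. Right wall: inlet pipe, 16 mm diameter, centre 50 mm high, 158 mm straight out along -y through a brass valve, then down.
- valve_lever (a joint): Angle (rad) of the blue lever of the inlet valve about a vertical axis: 0 = shut, lever pointing to the unit's front (its -x); 1.571 = fully open, at a stop, lever in line with the pipe and pointing away from the unit (its -y). It opens counter-clockwise seen from above, stays where it is left, and moves with about 1 N at its end.
- valve_pivot (a point): On the valve's axis, at the middle of the lever's thickness, 84 mm above the counter; fixed to the unit, 80 mm out from its right wall and 10 mm before its middle.
- lever_tip (a point): Free end of the blue lever, 88 mm from the pivot, at the middle of its thickness. From 24 to 88 mm from the pivot the lever is a straight blue grip 15 mm wide and 12 mm thick (78 to 90 mm above the counter), free on both sides.
- used_cartridge: The used cartridge, of the same shape but grey and brown, loose, standing in the white dish. Stays there. Origin: centre of its foot.
- dish: White round dish, 118 mm diameter, 34 mm high, loose. Origin: centre of its underside.
- blue_mug: Light blue mug, upright, 96 mm high, 85 mm diameter, loose, half full of tea, to the robot's right. Origin: on the underside, 15 mm towards the handle from the mug's centre.
- creamer: White and blue creamer tin with a blue lid, 56 mm diameter, 94 mm high, loose. Origin: centre of its underside.
- sugar: Glass sugar dispenser with a chrome spout, 69 mm diameter, 121 mm high, loose. Origin: centre of its underside.
- white_mug: White mug standing upside down, 70 mm diameter, 90 mm high, loose. Origin: centre of its underside.

How it is judged:
By the outcome, as a careful person would: the job done as asked, in the order asked, and still so for the second after the job is handed in, with the robot touching nothing.
It also fails if it takes over 58 s, if anything falls off the work surface, if the arm or the gripper's body presses on something with over 40 N, if the wrist force passes 120 N, or if a joint passes its speed limit or range.

### The arm

A 7-joint arm with a two-finger parallel gripper is mounted at the origin on a cart in front of the work surface, level with it; the furniture and walls round the work are solid. World frame = base frame: x ahead of the robot, y to its left, z up, the work surface at z = 0. Lengths are in m, angles in rad, forces in N, time in s.
With the tool pointing down it reaches from about 0.425 to 0.925 m from the base axis. Payload 6.8 kg.
Tool frame: the origin (TCP) lies between the finger pads; the fingertips stand 14 mm ahead of it and the grasp point (between the pads) lies 5 mm behind it; z points along the fingers, y is the direction in which the jaws open and shut (so a half turn about z gives the same grasp; the last joint's range is limited). The gripper opens to 85 mm and grips with 20 to 120 N. Pads are 22 mm wide; open, the fingers measure 114 mm over their backs; the gripper's body (76 mm by 85 mm) begins 54 mm behind the grasp point. The pads swing forward as they close: fully open they stand 13 mm farther back than shut.
Start: joints at [-1.246, 0.477, 0.022, 1.555, -0.011, 1.109, -0.083], TCP at [0.283, 0.613, 0.245] pointing down, gripper open.
Joint ranges: [-2.96, 2.96], [-0.34, 2.1], [-1.41, 1.46], [0.24, 2.44], [-1.37, 4.51], [0.17, 1.92], [-2.96, 2.96]. Speed limits (rad/s): [2.39, 2.39, 3.14, 3.14, 3.14, 3.14, 3.14].

### API

Orientations are given as a unit quaternion [w, x, y, z].
In Python, from station import bot gives the robot as it stands.
- The arm moves only by the shell command python3 -m crank 'ROWS' [FORCE]. ROWS is JSON, a list of rows, each a list of 3 entries, a list of its own where there are three numbers: the shift along the tool's x, y, z in m, then the turn, a rotation vector about the tool's x, y, z in degrees, then the finger opening in m, from 0 to 0.0854. A call has 1 to 10 rows; each row shifts and turns the commanded pose from where the row before left it, along the tool's axes as they then stand; what a row does not reach is not made up. A row lasts 1/8 s, in which the tool goes at most 62.5 mm and 10.7 degrees, less where a joint would pass 70% of its speed; a pose out of reach is approached as far as the arm can. A call is refused whole if a number of a shift passes 0.0625 or a number of a turn 10.7, either way. A call with a gripper value outside its range is refused whole. The fingers move at their own pace and stop on an object; FORCE is the grip in N (left out, the last holds). Time passes only in rows, so rows that do not move let the fingers close. It gives the time, the measured TCP pose, the force and the opening at its end, in the units of the state.
- bot.get_obs(): the state, without advancing time (a new reading comes with each control period).
- bot.read_camera(name): name is "side" or "top"; returns (picture, depth): 420x560x3 uint8, red, green, blue; 420x560 float32, m along the optical axis (not along the pixel's ray), 0 where there is no reading.
- bot.calibration(name): a dict with "fx", "fy", "cx", "cy" (pixels), "extrinsics" (4x4, takes a point from camera to world coordinates). Camera axes: x right, y down, z forward; pixel columns grow to the right and rows downward; lengths in m; the calibration is good to about 2 mm. A picture is of the moment at which its call begins. calibration takes no time and is no camera call.
- bot.hand_in(): hands the job in, once; it reports no verdict.
The state is a dict: "t": time; "q": joint angles; "joint_vel": joint speeds; "joint_torque": joint torques, N m; "eef_pos": TCP position; "tool_rot": TCP orientation; "contact_force": force on the tool from outside, world axes, zero at the start; "torque": the same for the moment, N m; "gripper_width": opening from 0.0 (shut) to 1.0 (fully open).
Only numpy, scipy, OpenCV 4.12 (cv2) and the standard library are available. Lean on these libraries where they do the work, as an engineer would, in place of code of your own. Each camera call takes 0.05 s, during which the arm holds its last target.

## Working session

There is one attempt and no reset: what is moved stays moved. The work goes in short steps, Python scripts to look and compute and a shell command to move; the robot and the scene stay as the last step left them, time stands still between calls to the robot, and variables do not carry over. Pictures are saved under pics/ and viewed, and the job is handed in when it is done.

```bash
ls; mkdir -p pics; python3 - <<'E'
from station import bot
import cv2,numpy as np
o=bot.get_obs()
print({k:np.round(v,3).tolist() for k,v in o.items()})
for n in("side","top"):
    p,d=bot.read_camera(n); cv2.imwrite(f"pics/{n}0.png",cv2.cvtColor(p,cv2.COLOR_RGB2BGR)); np.save(f"{n}0_d.npy",d);np.save(f"{n}0.npy",p)
    c=bot.calibration(n);print(n,c)
E
```

```text
pics
{'t': 0.0, 'q': [-1.246, 0.478, 0.022, 1.556, -0.012, 1.109, -0.083], 'joint_vel': [-0.0, 0.0, -0.0, 0.0, 0.002, 0.001, -0.001], 'joint_torque': [-0.001, -59.647, 1.608, -28.119, 0.012, 0.01, 0.0], 'eef_pos': [0.283, 0.612, 0.244], 'tool_rot': [-0.0, 0.215, 0.977, -0.001], 'contact_force': [0.555, -0.039, -0.138], 'torque': [0.012, -0.067, -0.009], 'gripper_width': 1.002}
side {'fx': 402.07266969278805, 'fy': 402.07266969278805, 'cx': 279.34752504459146, 'cy': 210.1905010292313, 'extrinsics': array([[-0.99898328,  0.00696125, -0.04454148,  0.58504883],
       [ 0.04217807,  0.49319331, -0.86889664,  1.45896094],
       [ 0.01591895, -0.86989189, -0.49298548,  0.94578107],
       [ 0.        ,  0.        ,  0.        ,  1.        ]])}
top {'fx': 391.8470273230168, 'fy': 391.8470273230168, 'cx': 285.06428840891135, 'cy': 213.13611184044387, 'extrinsics': array([[-0.01316429, -0.99433288,  0.10549326,  0.34906176],
       [-0.99989579,  0.01246544, -0.00728123, -0.0150913 ],
       [ 0.00592495, -0.10557811, -0.99439336,  1.49266038],
       [ 0.        ,  0.        ,  0.        ,  1.        ]])}
```

View pics/side0.png

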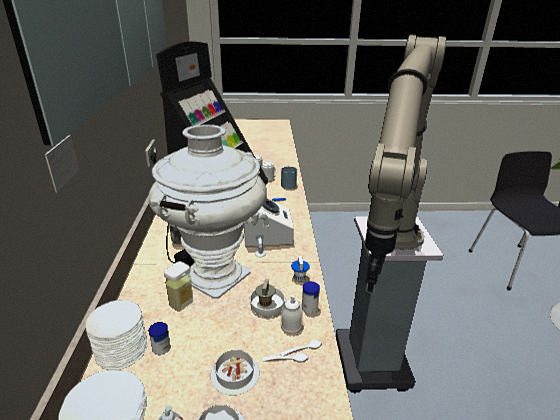

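View pics/top0.png

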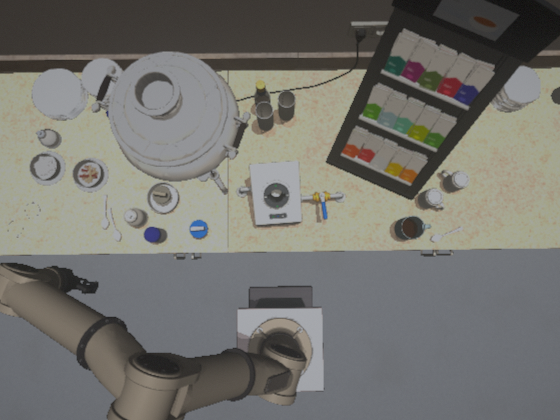

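```bash
cat > h.py <<'E'
from station import bot
import numpy as np,cv2
def ray(n,uv):
    c=bot.calibration(n);E=c["extrinsics"]
    d=np.array([(uv[0]-c["cx"])/c["fx"],(uv[1]-c["cy"])/c["fy"],1.])
    return E[:3,3],E[:3,:3]@d
def onz(n,uv,z):
    o,d=ray(n,uv);return o+d*(z-o[2])/d[2]
def proj(n,P):
    c=bot.calibration(n);E=c["extrinsics"];p=E[:3,:3].T@(np.asarray(P)-E[:3,3])
    return np.array([c["fx"]*p[0]/p[2]+c["cx"],c["fy"]*p[1]/p[2]+c["cy"]])
def world(n,d):
    c=bot.calibration(n);E=c["extrinsics"]
    v,u=np.mgrid[0:420,0:560]
    P=np.stack([(u-c["cx"])/c["fx"]*d,(v-c["cy"])/c["fy"]*d,d],-1)
    return P@E[:3,:3].T+E[:3,3]
def crop(p,x0,y0,x1,y1,s,f):
    cv2.imwrite(f,cv2.cvtColor(cv2.resize(p[y0:y1,x0:x1],None,fx=s,fy=s,interpolation=cv2.INTER_CUBIC),cv2.COLOR_RGB2BGR))
E
python3 - <<'E'
from h import *
t=np.load("top0.npy");s=np.load("side0.npy")
crop(t,130,150,350,260,3.6,"pics/topc.png")
crop(s,230,180,340,320,4,"pics/sidec.png")
W=world("top",np.load("top0_d.npy"))
for uv in[(199,229),(197,226),(275,193),(258,170),(298,170),(258,220),(297,220),(324,200),(210,200)]:
    print(uv,W[uv[1],uv[0]].round(4))
E
```

```text
(199, 229) [0.445  0.2846 0.0847]
(197, 226) [0.458  0.2979 0.0572]
(275, 193) [0.5669 0.0096 0.1197]
(258, 170) [0.6356 0.0651 0.1875]
(298, 170) [ 0.6344 -0.0705  0.1857]
(258, 220) [0.4737 0.0717 0.0967]
(297, 220) [ 0.4729 -0.0681  0.0855]
(324, 200) [ 0.5444 -0.1672  0.0859]
(210, 200) [ 5.618e-01  2.616e-01 -4.000e-04]
```

View pics/topc.png

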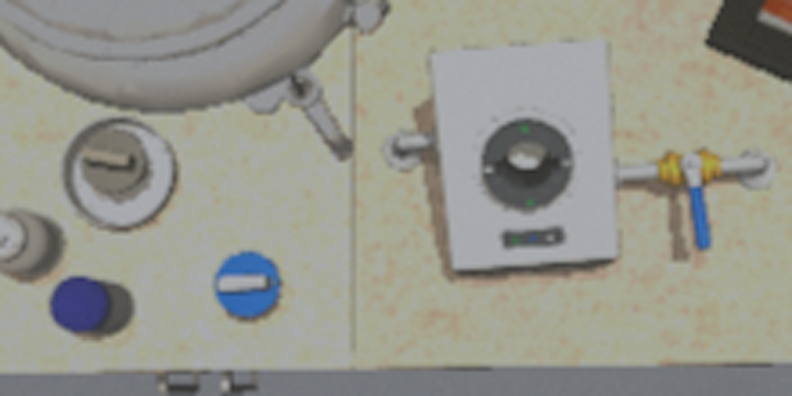

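View pics/sidec.png

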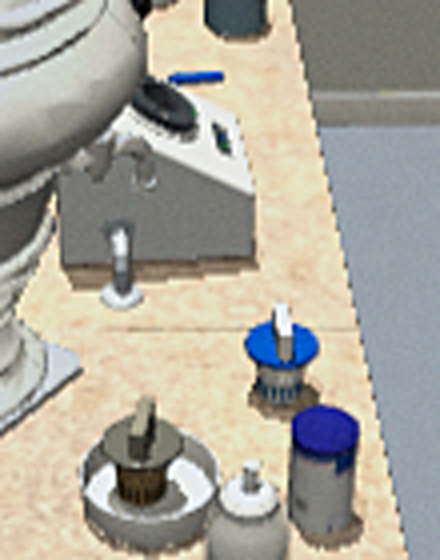

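```bash
cat > meas.py <<'E'
from h import *
t=np.load("top0.npy");d=np.load("top0_d.npy");W=world("top",d)
hsv=cv2.cvtColor(t,cv2.COLOR_RGB2HSV).astype(int)
H,S,V=[hsv[...,i] for i in range(3)]
def box(x0,y0,x1,y1):
    m=np.zeros(d.shape,bool);m[y0:y1,x0:x1]=1;return m
b=(H>95)&(H<118)&(S>130)
m=b&box(185,215,215,245)
h=cv2.convexHull(np.argwhere(m)[:,::-1].astype(np.float32))
(c,r)=cv2.minEnclosingCircle(h);e=cv2.fitEllipse(h);M=cv2.moments(h);cc=(M['m10']/M['m00'],M['m01']/M['m00'])
print("cap",c,r,e,cc,"world",onz("top",cc,.057).round(4),"diam px exp",391.8*.066/1.435)
# white bar
bx=box(185,215,215,245)&(S<60)&(V>120)&(W[...,2]>.065)
p=np.argwhere(bx)[:,::-1].astype(np.float32);print("bar",len(p),cv2.minAreaRect(p),onz("top",p.mean(0),.085).round(4), W[bx].mean(0))
q=p-p.mean(0);w,v=np.linalg.eigh(q.T@q);ax=v[:,1];a=onz("top",p.mean(0)+10*ax,.085)-onz("top",p.mean(0)-10*ax,.085);print("bar yaw deg",np.degrees(np.arctan2(a[1],a[0])))
# lever
m=b&box(315,190,335,225);p=np.argwhere(m)[:,::-1].astype(np.float32);r=cv2.minAreaRect(p);print("lever",len(p),r,[onz("top",x,.09).round(4) for x in cv2.boxPoints(r)])
# deck: white plane
m=box(250,160,302,225)&(S<40)&(V>110)&(W[...,2]>.08)
P=W[m];
A=np.c_[P[:,:2],np.ones(len(P))];
for _ in range(5):
    k,*_r=np.linalg.lstsq(A,P[:,2],rcond=None);res=P[:,2]-A@k;g=abs(res)<.004;P=P[g];A=A[g]
n=np.array([-k[0],-k[1],1]);n/=np.linalg.norm(n);print("deck n",n,len(P),"tilt",np.degrees(np.arccos(n[2])),"yaw",np.degrees(np.arctan2(-n[1],-n[0])),k)
# collar
m=box(262,178,292,212)&(V<95)&(S<60)
P=W[m];o=(P-np.r_[0,0,k[2]])@n
print("collar heights",np.percentile(o,[5,25,50,75,95]).round(4))
mm=m.astype(np.uint8);n_,l,st,ce=cv2.connectedComponentsWithStats(mm);i=1+st[1:,4].argmax();h=cv2.convexHull(np.argwhere(l==i)[:,::-1].astype(np.float32));e=cv2.fitEllipse(h);print("collar ell",e,st[i])
# green dots
g=(H>40)&(H<85)&(S>90)&box(262,178,292,212)
n_,l,st,ce=cv2.connectedComponentsWithStats(g.astype(np.uint8));print("green",st[1:].tolist(),ce[1:].round(2).tolist())
crop(t,255,165,345,230,8.5,"pics/unit.png")
E
python3 meas.py
```

```text
cap (198.3000030517578, 228.5) 8.66843318939209 ((198.30242919921875, 228.49337768554688), (16.710243225097656, 17.39196014404297), 24.37586784362793) (198.23809523809524, 228.46620583717356) world [0.4489 0.2933 0.057 ] diam px exp 18.02006968641115
bar 46 ((197.0, 228.5), (3.0, 12.0), 90.0) [0.4476 0.2934 0.085 ] [0.4453157  0.28638494 0.11592044]
bar yaw deg 92.79754323588809
lever 49 ((323.9189453125, 210.0135040283203), (16.111101150512695, 2.794782876968384), 80.53767395019531) [array([ 0.5356, -0.1565,  0.09  ]), array([ 0.5372, -0.1665,  0.09  ]), array([ 0.4794, -0.1746,  0.09  ]), array([ 0.4778, -0.1647,  0.09  ])]
deck n [-0.31277355 -0.00649157  0.94980554] 216 tilt 18.23052036104853 yaw 1.1889952977160987 [ 0.32930272  0.00683463 -0.03591886]
collar heights [-0.0311 -0.0027  0.0058  0.0115  0.0177]
collar ell ((275.8633728027344, 194.98687744140625), (23.93647575378418, 24.193588256835938), 33.07699966430664) [264 183  24  25 378]
green [[275, 185, 1, 2, 2], [277, 206, 1, 1, 1]] [[275.0, 185.5], [277.0, 206.0]]
```

```bash
ls pics
```

```text
side0.png
sidec.png
top0.png
topc.png
unit.png
```

View pics/unit.png

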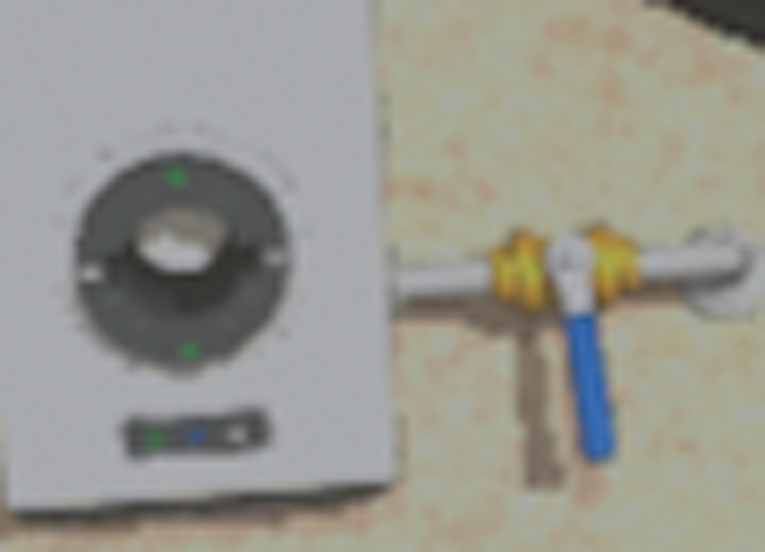

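```bash
cat > meas2.py <<'E'
from h import *
from scipy.optimize import least_squares
s=np.load("side0.npy");hsv=cv2.cvtColor(s,cv2.COLOR_RGB2HSV).astype(int);H,S,V=[hsv[...,i] for i in range(3)]
m=(H>95)&(H<118)&(S>130);m[:258]=0;m[283:]=0;m[:,:285]=0;m[:,318:]=0
n_,l,st,ce=cv2.connectedComponentsWithStats(m.astype(np.uint8));i=1+st[1:,4].argmax();print(st[i])
c=np.argwhere(m)[:,::-1];h=cv2.convexHull(c[c[:,1]<275].astype(np.float32));e=cv2.fitEllipse(h);print("side cap",e,onz("side",e[0],.0565).round(4))
lv=(H>95)&(H<118)&(S>130);lv[:195]=0;lv[204:]=0;lv[:,:270]=0;lv[:,290:]=0
p=np.argwhere(lv)[:,::-1];print("side lever",p.min(0),p.max(0),p.mean(0),onz("side",p.mean(0),.086).round(4))
crop(s,235,185,305,260,8,"pics/unitside.png")
for P in [(.4489,.2933,.057)]:
    print(proj("side",P),proj("top",P))
# depth ransac deck
t=np.load("top0.npy");d=np.load("top0_d.npy");W=world("top",d)
m=np.zeros(d.shape,bool);m[168:182,256:296]=1;m[205:212,262:268]=1;m[205:212,288:294]=1
P=W[m];c0=P.mean(0);
for _ in range(4):
    c0=P.mean(0);n=np.linalg.svd(P-c0)[2][2];n*=np.sign(n[2]);r=(P-c0)@n;P=P[abs(r)<2.5*r.std()+1e-4]
print("deck",n,c0,r.std(),len(P),np.degrees(np.arccos(n[2])),np.degrees(np.arctan2(-n[1],-n[0])))
E
python3 meas2.py
```

```text
[291 260  18  12 127]
side cap ((299.729248046875, 265.7239074707031), (11.568436622619629, 17.513896942138672), 94.69950866699219) [0.4482 0.2991 0.0565]
side lever [272 198] [285 200] [278.5        198.73333333] [ 0.5068 -0.1625  0.086 ]
[299.40801364 264.63491334] [198.23516547 228.4580118 ]
deck [-0.49948363 -0.03053801  0.86578492] [0.60724044 0.00552607 0.17019585] 0.002341438965210579 635 30.027545623774344 3.4986612282682388
```

View pics/unitside.png

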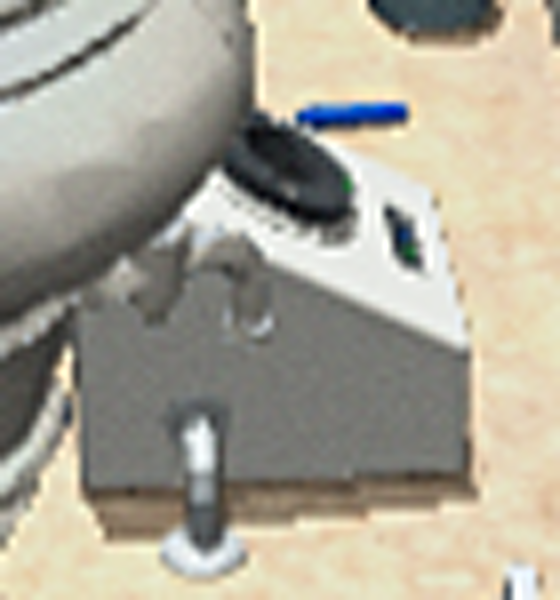

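```bash
cat > meas3.py <<'E'
from h import *
t=np.load("top0.npy");hsv=cv2.cvtColor(t,cv2.COLOR_RGB2HSV).astype(int);S,V=hsv[...,1],hsv[...,2]
m=((S<45)).astype(np.uint8);mm=np.zeros_like(m);mm[155:228,246:305]=m[155:228,246:305]
mm=cv2.morphologyEx(mm,cv2.MORPH_OPEN,np.ones((5,5)))
crop(np.repeat(mm[...,None]*255,3,2),240,150,310,232,7,"pics/mask.png")
# edge lines: per-column/row subpixel from gray/sat crossing
Sf=cv2.GaussianBlur(S.astype(np.float32),(1,1),0)
def cross(a,th=45):  # a from inside outward
    for i in range(len(a)-1):
        if a[i]<th<=a[i+1]: return i+(th-a[i])/(a[i+1]-a[i])
L=[];R=[];B=[]
for r in range(168,212):
    x=cross(Sf[r,262:240:-1]); 
    if x: L.append((262-x,r))
    x=cross(Sf[r,290:310])
    if x and not 188<r<202:R.append((290+x,r))
for c in range(256,296):
    x=cross(Sf[180:150:-1,c])
    if x:B.append((c,180-x))
Vf=V.astype(np.float32);F=[]
for c in range(258,298):
    g=np.diff(Vf[214:230,c]);F.append((c,214.5+g.argmin()))
ln=[cv2.fitLine(np.float32(q),cv2.DIST_HUBER,0,.01,.01).ravel() for q in (L,R,B,F)]
def inter(a,b):
    k=np.linalg.solve(np.c_[a[:2],-b[:2]],b[2:]-a[2:]);return a[2:]+k[0]*a[:2]
for n,i,j,z in(("BL",0,2,.2),("BR",1,2,.2),("FL",0,3,.085),("FR",1,3,.085)):
    u=inter(ln[i],ln[j]);print(n,u.round(2),onz("top",u,z).round(4))
E
python3 meas3.py
```

```text
BL [246.82 158.02] [0.6743 0.1017 0.2   ]
BR [299.78 152.02] [ 0.6929 -0.0769  0.2   ]
FL [254.44 224.99] [0.4569 0.0854 0.085 ]
FR [305.87 220.82] [ 0.4696 -0.1001  0.085 ]
```

View pics/mask.png

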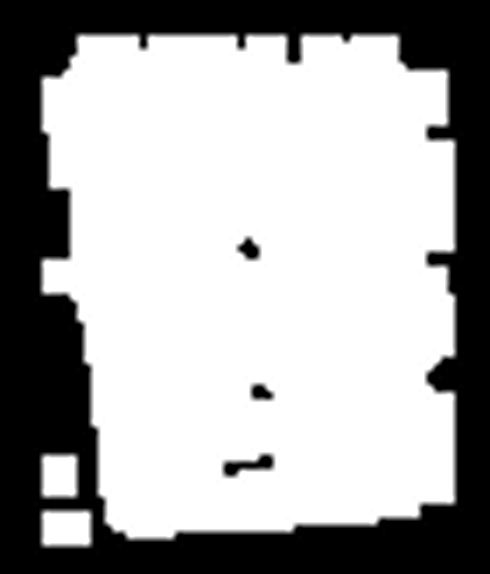

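```bash
cat > meas4.py <<'E'
from h import *
f=lambda u,v,s,x,y:np.array([(u+.5)/s-.5+x,(v+.5)/s-.5+y])
for n,u,z in(("FL",(455,270),.085),("FR",(617,258),.085),("BL",(432,52),.2),("BR",(606,42),.2)):
    print(n,onz("top",f(*u,3.6,130,150),z).round(4))
n=np.array([-.5*np.cos(np.radians(3.5)),-.5*np.sin(np.radians(3.5)),.866]);c0=np.array([0.60724,0.00553,0.1702])
def onpl(uv,off):
    o,d=ray("top",uv);return o+d*((c0+off*n-o)@n)/(d@n)
mk={k:onpl(f(*u,8.5,255,165),.014) for k,u in dict(gu=(177,177),gd=(190,350),wl=(92,272),wr=(275,257)).items()}
for k,v in mk.items():print(k,v.round(4))
g=mk['gu']-mk['gd'];w=mk['wl']-mk['wr'];print("len",np.linalg.norm(g),np.linalg.norm(w),"exp .076; yaw",np.degrees(np.arctan2(g[1],g[0])),np.degrees(np.arctan2(-w[0],w[1])))
print("centres",((mk['gu']+mk['gd'])/2).round(4),((mk['wl']+mk['wr'])/2).round(4),"collar ellipse mid-ish",onpl((275.86,194.99),.012).round(4))
print("pivot",onz("top",f(570,262,8.5,255,165),.092).round(4),"tip",onz("top",f(600,460,8.5,255,165),.084).round(4))
d=np.load("top0_d.npy");W=world("top",d)
print("counter z",np.median(W[215:235,225:245,2]))
print("side green lower",proj("side",mk['gd']),"vs",f(345,185,8,235,185))
E
python3 meas4.py
```

```text
FL [0.4581 0.0797 0.085 ]
FR [ 0.4681 -0.0826  0.085 ]
BL [0.6534 0.0923 0.2   ]
BR [ 0.661  -0.0703  0.2   ]
gu [0.5846 0.007  0.1734]
gd [0.5193 0.0031 0.1356]
wl [0.5494 0.0422 0.1543]
wr [ 0.5546 -0.0321  0.1547]
len 0.07551204967195517 0.07451759484598557 exp .076; yaw 3.4568246772244517 3.989618066555063
centres [0.552  0.005  0.1545] [0.552  0.0051 0.1545] collar ellipse mid-ish [0.5545 0.0061 0.1537]
pivot [ 0.5605 -0.1583  0.092 ] tip [ 0.4766 -0.1699  0.084 ]
counter z 0.001040399122485991
side green lower [277.25661502 206.87579862] vs [277.6875 207.6875]
```

```bash
cat > plan.py <<'E'
import sys,json
from h import *
from scipy.spatial.transform import Rotation as R
def cur():
    o=bot.get_obs();w,x,y,z=o["tool_rot"];return np.array(o["eef_pos"]),R.from_quat([x,y,z,w]),o
def toolR(yaw,tilt=0,spin=0):
    # tool z down tilted forward by tilt in unit frame yaw; tool y up slope, spin about tool z (deg)
    B=R.from_matrix(np.c_[[0,1,0],[1,0,0],[0,0,-1]])
    return R.from_euler('z',yaw,degrees=True)*B*R.from_euler('x',-tilt,degrees=True)*R.from_euler('z',spin,degrees=True)
def plan(pos,Rt,n=None,start=None):
    p,r,o=cur()
    if start is not None:p,r=start
    rv=(r.inv()*Rt).as_rotvec(degrees=True);D=np.asarray(pos)-p
    k=max(np.linalg.norm(D)/.055,np.linalg.norm(rv)/10.2);n=n or max(1,int(np.ceil(k)))
    print("dist",np.linalg.norm(D).round(4),"rotvec",rv.round(2),"rows",n)
    for i in range(n):
        ri=r*R.from_rotvec(rv*i/n,degrees=True)
        print(i,"[",(ri.inv().apply(D)/n).round(4).tolist(),",",(rv/n).round(2).tolist(),"]")
def show():
    p,r,o=cur();print("t",round(o["t"],2),"p",p.round(4),"R",r.as_matrix().round(3).tolist(),"F",np.round(o["contact_force"],1),"M",np.round(o["torque"],2),"g",round(float(o["gripper_width"]),3),"q",np.round(o["q"],2))
E
python3 - <<'E'
from plan import *
plan([.4485,.2935,.2],toolR(2.5))
E
```

```text
dist 0.362 rotvec [-8.00e-02  6.00e-02  6.27e+01] rows 7
0 [ [-0.0406, -0.0314, 0.0064] , [-0.01, 0.01, 8.96] ]
1 [ [-0.045, -0.0247, 0.0064] , [-0.01, 0.01, 8.96] ]
2 [ [-0.0483, -0.0174, 0.0064] , [-0.01, 0.01, 8.96] ]
3 [ [-0.0504, -0.0097, 0.0064] , [-0.01, 0.01, 8.96] ]
4 [ [-0.0513, -0.0017, 0.0064] , [-0.01, 0.01, 8.96] ]
5 [ [-0.0509, 0.0063, 0.0064] , [-0.01, 0.01, 8.96] ]
6 [ [-0.0493, 0.0141, 0.0063] , [-0.01, 0.01, 8.96] ]
```

```bash
python3 -m crank '[[[-0.041,-0.031,0.006],[0,0,9],0.0854],[[-0.045,-0.025,0.006],[0,0,9],0.0854],[[-0.048,-0.017,0.006],[0,0,9],0.0854],[[-0.050,-0.010,0.006],[0,0,9],0.0854],[[-0.051,-0.002,0.006],[0,0,9],0.0854],[[-0.051,0.006,0.006],[0,0,9],0.0854],[[-0.049,0.014,0.006],[0,0,9],0.0854],[[0,0,0],[0,0,0],0.05],[[0,0,0],[0,0,0],0.05]]' 30
python3 - <<'E'
from plan import *
show()
plan([.4485,.2935,.076],toolR(2.5))
p,d=bot.read_camera("top");crop(p,150,180,260,270,7,"pics/t1.png")
p,d=bot.read_camera("side");crop(p,260,210,350,310,6,"pics/s1.png")
E
```

```text
t: 1.23
eef_pos: [0.4469, 0.2948, 0.2031]
tool_rot: [-0.0, 0.693, 0.721, -0.0]
contact_force: [0.3, 1.0, -0.6]
gripper_width: 0.605
t 1.23 p [0.4469 0.2948 0.2031] R [[-0.039, 0.999, -0.0], [0.999, 0.039, 0.0], [0.0, -0.0, -1.0]] F [ 0.3  1.  -0.6] M [-0.01 -0.05 -0.  ] g 0.605 q [-0.98  0.3   0.34  1.95 -0.13  0.91 -0.54]
dist 0.1272 rotvec [-0.03 -0.01 -0.25] rows 3
0 [ [-0.0005, 0.0005, 0.0424] , [-0.01, -0.0, -0.08] ]
1 [ [-0.0005, 0.0005, 0.0424] , [-0.01, -0.0, -0.08] ]
2 [ [-0.0005, 0.0005, 0.0424] , [-0.01, -0.0, -0.08] ]
```

View pics/s1.png

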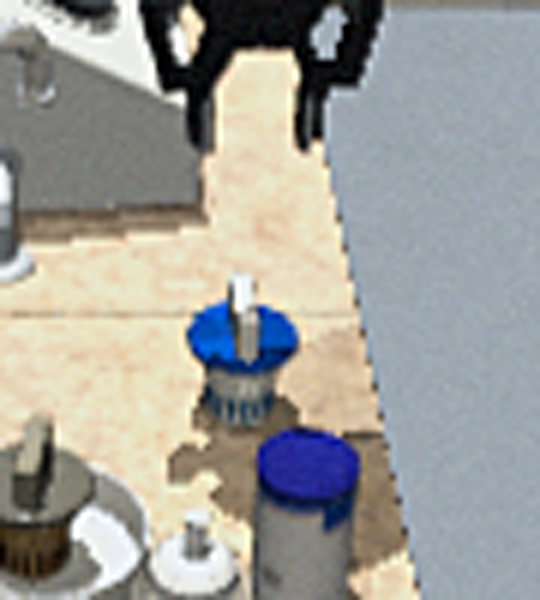

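View pics/t1.png

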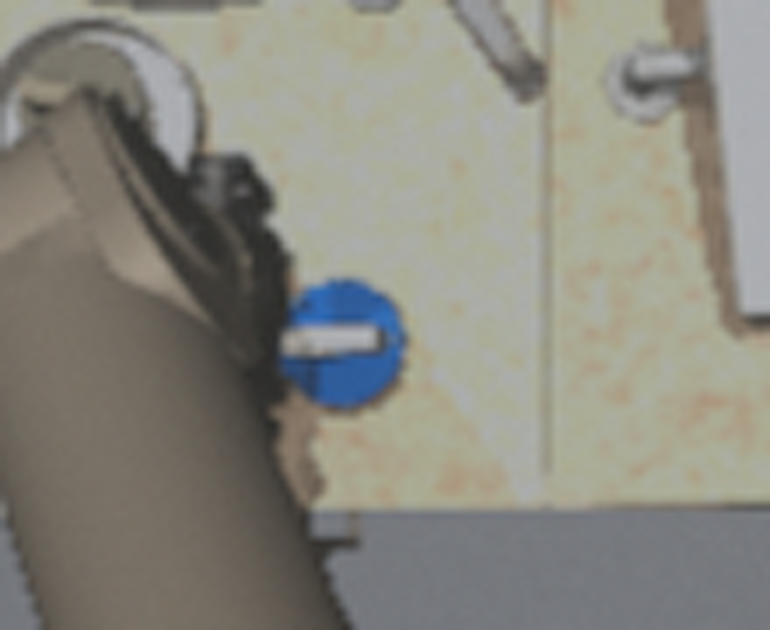

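```bash
python3 -m crank '[[[-0.0005,0.0005,0.03],[0,0,0],0.05],[[-0.0005,0.0005,0.03],[0,0,0],0.05],[[-0.0005,0.0005,0.03],[0,0,0],0.05],[[0,0,0.025],[0,0,0],0.05],[[0,0,0.012],[0,0,0],0.05],[[0,0,0],[0,0,0],0.05]]' 60
python3 - <<'E'
from plan import *
show()
p,d=bot.read_camera("side");crop(p,260,210,350,310,6,"pics/s2.png")
E
```

```text
t: 2.08
eef_pos: [0.4481, 0.2935, 0.0759]
tool_rot: [-0.0, 0.693, 0.721, -0.001]
contact_force: [-1.0, -0.2, -0.3]
gripper_width: 0.585
t 2.08 p [0.4481 0.2935 0.0759] R [[-0.04, 0.999, -0.001], [0.999, 0.04, -0.001], [-0.001, -0.001, -1.0]] F [-1.  -0.2 -0.3] M [-0.02  0.03 -0.01] g 0.585 q [-0.91  0.49  0.28  2.04 -0.22  0.64 -0.45]
```

View pics/s2.png

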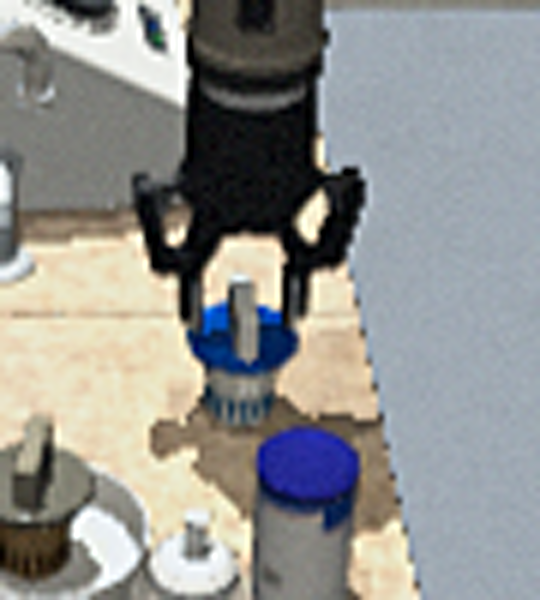

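```bash
python3 -m crank '[[[0,0,0],[0,0,0],0.03],[[0,0,0],[0,0,0],0.005],[[0,0,0],[0,0,0],0.0],[[0,0,0],[0,0,0],0.0],[[0,0,0],[0,0,0],0.0],[[0,0,0],[0,0,0],0.0]]' 80
python3 - <<'E'
from plan import *
show()
E
```

```text
t: 2.88
eef_pos: [0.4492, 0.2934, 0.0771]
tool_rot: [-0.0, 0.693, 0.721, 0.001]
contact_force: [-0.6, 0.4, 7.1]
gripper_width: 0.149
t 2.88 p [0.4492 0.2934 0.0771] R [[-0.038, 0.999, 0.001], [0.999, 0.038, 0.001], [0.001, 0.001, -1.0]] F [-0.6  0.4  7.1] M [-0.07  0.19  0.06] g 0.149 q [-0.91  0.49  0.28  2.04 -0.22  0.64 -0.45]
```

```bash
python3 -m crank '[[[0,0,-0.01],[0,0,0],0.0],[[0,0,-0.03],[0,0,0],0.0],[[0,0,-0.05],[0,0,0],0.0],[[0,0,-0.05],[0,0,0],0.0],[[0,0,-0.03],[0,0,0],0.0],[[0,0,0],[0,0,0],0.0]]'
python3 - <<'E'
from plan import *
show()
C=np.array([.552,.005,.1545]);n=np.array([-.49896,-.03226,.866])
plan(C+.127*n,toolR(3.7,30),8)
p,d=bot.read_camera("side");crop(p,250,150,350,290,4,"pics/s3.png")
E
```

```text
t: 3.62
eef_pos: [0.4497, 0.2936, 0.2488]
tool_rot: [-0.0, 0.693, 0.72, 0.003]
contact_force: [0.2, -0.2, -1.9]
gripper_width: 0.142
t 3.62 p [0.4497 0.2936 0.2488] R [[-0.038, 0.999, 0.003], [0.999, 0.038, 0.004], [0.003, 0.004, -1.0]] F [ 0.2 -0.2 -1.9] M [ 0.03  0.02 -0.06] g 0.142 q [-1.    0.25  0.36  1.9  -0.1   1.   -0.55]
dist 0.2957 rotvec [-29.79   0.2   -1.53] rows 8
0 [ [-0.0367, 0.0035, -0.0021] , [-3.72, 0.03, -0.19] ]
1 [ [-0.0368, 0.0035, -0.0019] , [-3.72, 0.03, -0.19] ]
2 [ [-0.0368, 0.0035, -0.0017] , [-3.72, 0.03, -0.19] ]
3 [ [-0.0368, 0.0034, -0.0015] , [-3.72, 0.03, -0.19] ]
4 [ [-0.0368, 0.0034, -0.0012] , [-3.72, 0.03, -0.19] ]
5 [ [-0.0368, 0.0034, -0.001] , [-3.72, 0.03, -0.19] ]
6 [ [-0.0368, 0.0033, -0.0008] , [-3.72, 0.03, -0.19] ]
7 [ [-0.0368, 0.0032, -0.0006] , [-3.72, 0.03, -0.19] ]
```

View pics/s3.png

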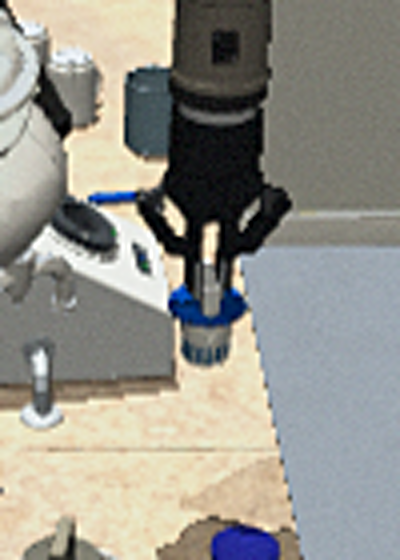

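```bash
python3 -m crank '[[[-0.037,0.0035,-0.010],[-3.7,0,-0.2],0.0],[[-0.037,0.0035,-0.010],[-3.7,0,-0.2],0.0],[[-0.037,0.0035,-0.002],[-3.7,0,-0.2],0.0],[[-0.037,0.0035,-0.001],[-3.7,0,-0.2],0.0],[[-0.037,0.0035,-0.001],[-3.7,0,-0.2],0.0],[[-0.037,0.0035,-0.001],[-3.7,0,-0.2],0.0],[[-0.037,0.003,-0.001],[-3.7,0,-0.2],0.0],[[-0.037,0.003,0.0],[-3.7,0,-0.2],0.0],[[0,0,0],[0,0,0],0.0],[[0,0,0],[0,0,0],0.0]]'
python3 - <<'E'
from plan import *
show()
C=np.array([.552,.005,.1545]);n=np.array([-.49896,-.03226,.866])
plan(C+.127*n,toolR(3.7,30))
p,d=bot.read_camera("side");crop(p,235,150,335,250,6,"pics/s4.png");np.save("s4.npy",p)
p,d=bot.read_camera("top");crop(p,240,150,320,240,7,"pics/t4.png");np.save("t4.npy",p)
E
```

```text
t: 4.92
eef_pos: [0.4868, -0.0011, 0.2773]
tool_rot: [0.176, 0.66, 0.707, 0.183]
contact_force: [0.6, -0.2, -3.7]
gripper_width: 0.141
t 4.92 p [ 0.4868 -0.0011  0.2773] R [[-0.065, 0.869, 0.491], [0.998, 0.061, 0.026], [-0.008, 0.492, -0.871]] F [ 0.6 -0.2 -3.7] M [-0.02  0.72 -0.01] g 0.141 q [-0.8  -0.18  0.58  2.33  0.38  0.48 -0.43]
dist 0.0131 rotvec [-0.54  0.35  0.26] rows 1
0 [ [0.002, -0.0046, 0.0121] , [-0.54, 0.35, 0.26] ]
```

View pics/s4.png

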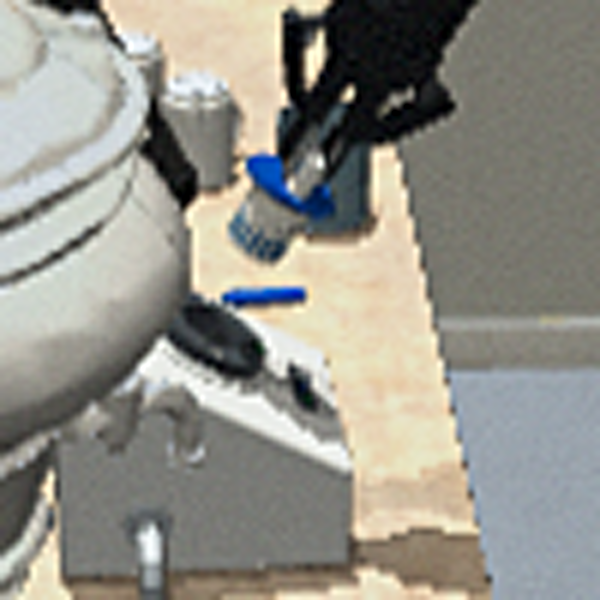

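View pics/t4.png

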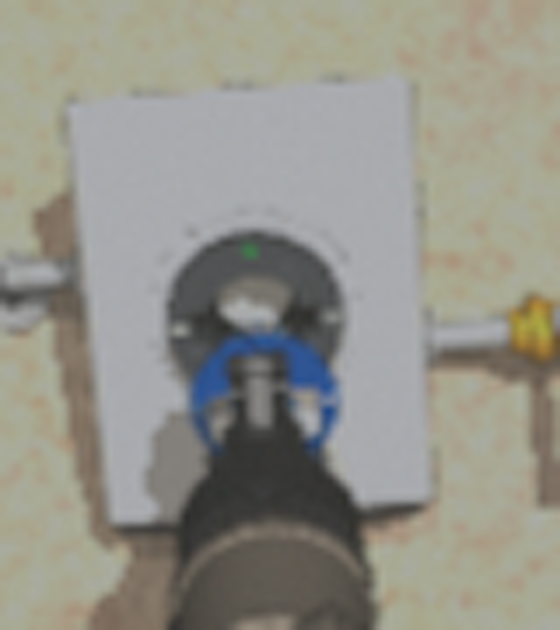

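```bash
python3 -m crank '[[[0.001,-0.0025,0.018],[-0.3,0.2,0.15],0.0],[[0.001,-0.0025,0.019],[-0.3,0.2,0.15],0.0],[[0,0,0],[0,0,0],0.0],[[0,0,0],[0,0,0],0.0]]'
cat > chk.py <<'E'
from plan import *
import sys
show()
C=np.array([.552,.005,.1545]);n=np.array([-.49896,-.03226,.866])
p,r,o=cur();X=np.array([np.cos(np.radians(3.7))*.866,np.sin(np.radians(3.7))*.866,.5]);Y=np.array([-np.sin(np.radians(3.7)),np.cos(np.radians(3.7)),0])
D=p-C;print("TCP in port frame mm x,y,z",(np.array([D@X,D@Y,D@n])*1000).round(1),"tilt err (tool z vs -n)",np.degrees([r.as_matrix()[:,2]@X,r.as_matrix()[:,2]@Y]).round(2),"spin",np.degrees(np.arctan2(r.as_matrix()[:,0]@X,r.as_matrix()[:,0]@Y)).round(2))
tag=sys.argv[1] if len(sys.argv)>1 else None
if tag:
    a,_=bot.read_camera("side");crop(a,235,150,335,250,6,f"pics/s{tag}.png");np.save(f"s{tag}.npy",a)
    a,_=bot.read_camera("top");crop(a,240,150,320,240,7,f"pics/t{tag}.png");np.save(f"t{tag}.npy",a)
    hsv=cv2.cvtColor(a,cv2.COLOR_RGB2HSV).astype(int)
    m=(hsv[...,0]>95)&(hsv[...,0]<118)&(hsv[...,1]>130);m[:180]=0;m[230:]=0;m[:,:255]=0;m[:,:262]=0;m[:,295:]=0
    h=cv2.convexHull(np.argwhere(m)[:,::-1].astype(np.float32));e=cv2.fitEllipse(h);Z=r.as_matrix()[:,2]
    print("cap px ell",np.round(e[0],2),np.round(e[1],1),"hull box",h.min((0,1)),h.max((0,1)),"pred disc centre",proj("top",p+Z*.020).round(2),"pred left/right",proj("top",p+Z*.020+Y*.033).round(1),proj("top",p+Z*.020-Y*.033).round(1), "pred top",proj("top",p+Z*.020+X*.033).round(1))
E
python3 chk.py 5
```

```text
t: 5.52
eef_pos: [0.5017, 0.0019, 0.2442]
tool_rot: [0.178, 0.66, 0.704, 0.19]
contact_force: [0.1, -0.4, -1.7]
gripper_width: 0.149
t 5.53 p [0.5017 0.0019 0.2442] R [[-0.065, 0.863, 0.502], [0.998, 0.056, 0.034], [0.001, 0.503, -0.864]] F [ 0.1 -0.4 -1.7] M [-0.07  0.8   0.02] g 0.149 q [-0.84 -0.09  0.66  2.36  0.3   0.34 -0.35]
TCP in port frame mm x,y,z [  1.1   0.2 102.9] tilt err (tool z vs -n) [0.18 0.07] spin 0.0
cap px ell [276.61 202.87] [16.6 19.3] hull box [267. 195.] [286. 207.] pred disc centre [276.68 204.58] pred left/right [266.6 205.4] [286.8 203.8] pred top [275.9 195.2]
```

View pics/t5.png

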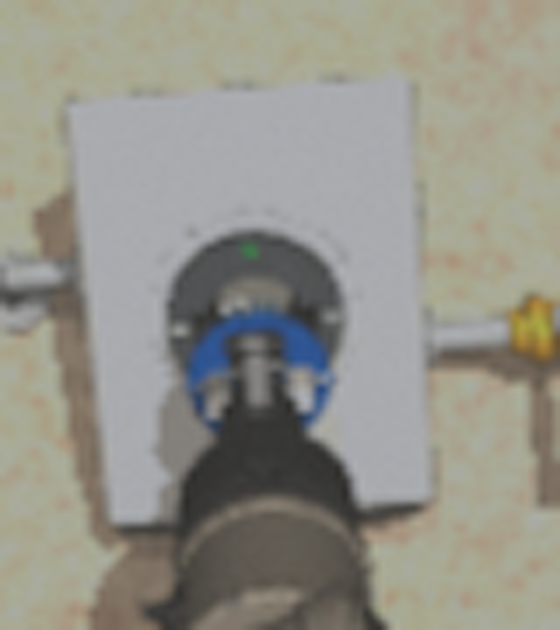

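View pics/s5.png

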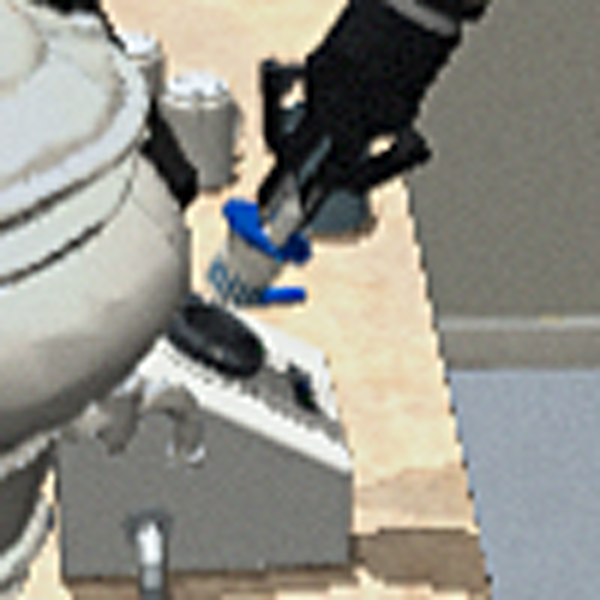

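```bash
python3 -m crank '[[[0,-0.001,0.01],[0,0,0],0.0],[[0,0,0.01],[0,0,0],0.0],[[0,0,0.01],[0,0,0],0.0],[[0,0,0],[0,0,0],0.0]]'
python3 chk.py 6
```

```text
t: 6.12
eef_pos: [0.5158, 0.0024, 0.2175]
tool_rot: [0.178, 0.661, 0.704, 0.19]
contact_force: [-0.3, 0.4, -1.8]
gripper_width: 0.145
t 6.12 p [0.5158 0.0024 0.2175] R [[-0.064, 0.863, 0.502], [0.998, 0.055, 0.033], [0.001, 0.503, -0.864]] F [-0.3  0.4 -1.8] M [-0.05  0.79 -0.  ] g 0.145 q [-0.87  0.02  0.75  2.36  0.07  0.24 -0.13]
TCP in port frame mm x,y,z [ 0.  -0.2 72.7] tilt err (tool z vs -n) [0.18 0.06] spin 0.07
cap px ell [276.48 199.53] [15.9 18.9] hull box [267. 192.] [286. 203.] pred disc centre [276.6 201.4] pred left/right [266.7 202.2] [286.5 200.6] pred top [275.9 192.1]
```

View pics/t6.png

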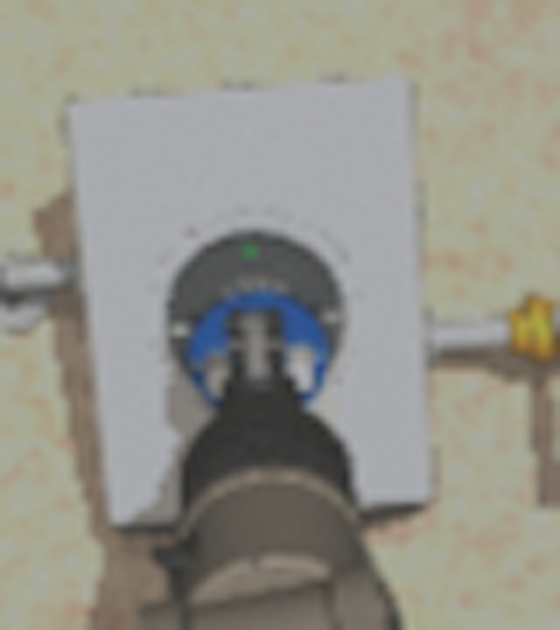

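View pics/s6.png

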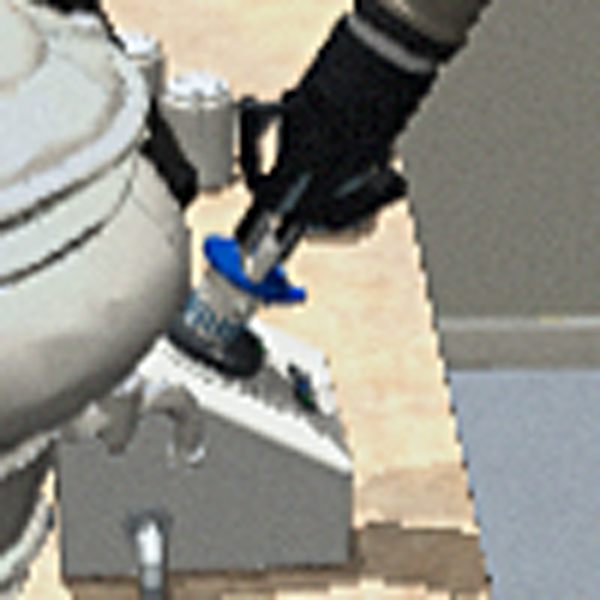

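```bash
python3 -m crank '[[[0,0,0.005],[0,0,0],0.0],[[0,0,0.005],[0,0,0],0.0],[[0,0,0.005],[0,0,0],0.0],[[0,0,0],[0,0,0],0.0]]'
python3 chk.py
```

```text
t: 6.72
eef_pos: [0.5232, 0.0028, 0.2047]
tool_rot: [0.178, 0.661, 0.704, 0.191]
contact_force: [-0.7, 0.7, -1.4]
gripper_width: 0.144
t 6.72 p [0.5232 0.0028 0.2047] R [[-0.064, 0.863, 0.502], [0.998, 0.054, 0.034], [0.002, 0.503, -0.864]] F [-0.7  0.7 -1.4] M [-0.06  0.79  0.06] g 0.144 q [-0.81  0.07  0.71  2.36 -0.12  0.2   0.06]
TCP in port frame mm x,y,z [ 0.1 -0.3 57.9] tilt err (tool z vs -n) [0.2  0.09] spin 0.08
```

```bash
cat > kin.py <<'E'
from plan import *
from scipy.optimize import least_squares
import itertools
qw=lambda q:R.from_quat([q[1],q[2],q[3],q[0]])
S=[([-1.246,.478,.022,1.556,-.012,1.109,-.083],(.283,.612,.244),qw([0,.215,.977,-.001])),
([-.98,.3,.34,1.95,-.13,.91,-.54],(.4469,.2948,.2031),qw([0,.693,.721,0])),
([-.91,.49,.28,2.04,-.22,.64,-.45],(.4481,.2935,.0759),qw([0,.693,.721,0])),
([-1.,.25,.36,1.9,-.1,1.,-.55],(.4497,.2936,.2488),qw([0,.693,.72,.003])),
([-.8,-.18,.58,2.33,.38,.48,-.43],(.4868,-.0011,.2773),qw([.176,.66,.707,.183])),
([-.84,-.09,.66,2.36,.3,.34,-.35],(.5017,.0019,.2442),qw([.178,.66,.704,.19])),
([-.87,.02,.75,2.36,.07,.24,-.13],(.5158,.0024,.2175),qw([.178,.661,.704,.19]))]
p,r,o=cur();S.append((list(o["q"]),tuple(p),r))
def fk(q,x,s):
    # x: base xyz, base yaw, L1 offset vec(3), L2 vec(3), L3 z, toolyaw
    T=R.from_euler('z',x[3]);P=np.array(x[:3]);off=[None]*7
    ax='zyzyzyz'
    for i in range(7):
        T=T*R.from_euler(ax[i],s[i]*q[i])
        if i==0:P=P+T.apply([x[12],x[13],0])
        if i==2:P=P+T.apply(x[4:7])
        if i==4:P=P+T.apply(x[7:10])
    T=T*R.from_euler('z',x[11]);P=P+T.apply([0,0,x[10]])
    return P,T
if __name__=="__main__":
  best=[]
  for s in itertools.product((1,-1),repeat=7):
    if s[1]<0:continue
    for y0 in(0,np.pi):
     def ro(v):
        e=[]
        for q,P,T in S:
            t=R.from_euler('z',v[0])
            for i in range(7):t=t*R.from_euler('zyzyzyz'[i],s[i]*q[i])
            t=t*R.from_euler('z',v[1]);e.append((t.inv()*T).as_rotvec())
        return np.ravel(e)
     for y1 in(0,1.57,3.14,-1.57):
        f=least_squares(ro,[y0,y1],max_nfev=30);best.append((f.cost,s,f.x))
  best.sort(key=lambda a:a[0])
  for b in best[:6]:print(round(b[0],5),b[1],b[2].round(3))
  s,v=best[0][1:]
  def rp(x):
    return np.r_[np.ravel([(fk(q,x,s)[0]-P)*10 for q,P,T in S]),.02*np.array(x[[4,5,7,8,12,13]]),.02*x[:2]]
  x0=np.zeros(14);x0[2]=.3;x0[3]=v[0];x0[11]=v[1];x0[6]=.4;x0[9]=.4;x0[10]=.25
  def full(x):return np.r_[rp(x),np.ravel([(fk(q,x,s)[1].inv()*T).as_rotvec() for q,P,T in S])]
  f=least_squares(full,x0);print(f.x.round(4));print((f.fun[:24].reshape(-1,3)*100).round(1))
  np.savez("kin.npz",x=f.x,s=s)
E
python3 kin.py
```

```text
0.00017 (-1, 1, -1, 1, -1, 1, -1) [6.28  1.568]
0.00017 (-1, 1, -1, 1, -1, 1, -1) [-0.003  1.568]
0.00017 (-1, 1, -1, 1, -1, 1, -1) [-0.003  1.568]
0.00017 (-1, 1, -1, 1, -1, 1, -1) [-0.003  1.568]
0.00017 (-1, 1, -1, 1, -1, 1, -1) [-0.003  1.568]
0.00017 (-1, 1, -1, 1, -1, 1, -1) [6.28  1.568]
[ 2.3700e-02 -1.0400e-02  2.8310e-01  6.2837e+00 -6.1000e-03 -2.9500e-02
  5.6180e-01  3.1000e-03 -9.1000e-03  4.7870e-01  3.2480e-01  1.5712e+00
 -6.3000e-03  8.0000e-04]
[[ 0.3 -0.4 -0.3]
 [-1.8  0.7  0.9]
 [ 1.4 -1.7 -1.2]
 [ 0.2  1.3  0.5]
 [ 0.9 -1.4 -0.9]
 [-1.3  2.2  0.6]
 [ 1.1 -2.1  1.2]
 [-0.7  1.2 -0.8]]
```

```bash
cat > ikf.py <<'E'
from kin import *
K=np.load("kin.npz");x=K["x"];s=K["s"]
lo=np.array([-2.96,-.34,-1.41,.24,-1.37,.17,-2.96]);hi=np.array([2.96,2.1,1.46,2.44,4.51,1.92,2.96])
C=np.array([.552,.005,.1545]);n=np.array([-.49896,-.03226,.866])
q0=cur()[2]["q"]
rng=np.random.default_rng(0)
for h,spin in((.058,0),(.04,0),(.027,0),(.027,90),(.027,45)):
    P=C+h*n;T=toolR(3.7,30,spin);sol=[]
    for q3 in np.arange(-1.4,1.45,.2):
      for q50 in (0,-1,1.,2,3,4):
        def f(v):
            q=np.r_[v[:2],q3,v[2:]];a,b=fk(q,x,s);return np.r_[(a-P)*5,(b.inv()*T).as_rotvec()]
        i=[0,1,3,4,5,6];st=np.clip(np.r_[q0[0]*np.sign(q3),.1,2.2,q50,.4,0],lo[i]+.01,hi[i]-.01)
        r_=least_squares(f,st,bounds=(lo[i],hi[i]))
        if r_.cost<2e-5:sol.append(np.r_[r_.x[:2],q3,r_.x[2:]])
    print("h",h,"spin",spin)
    seen=[]
    for q in sol:
        if not any(np.abs(q-w).max()<.05 for w in seen):seen.append(q);print("  ",q.round(2),"margin",np.minimum(q-lo,hi-q).min().round(3))
E
python3 ikf.py
```

```text
h 0.058 spin 0
   [ 1.21  0.14 -1.4   2.38  0.72  0.28 -0.74] margin 0.01
   [ 1.04  0.1  -1.2   2.37  0.55  0.24 -0.57] margin 0.065
   [ 0.85  0.08 -1.    2.37  0.44  0.23 -0.47] margin 0.057
   [ 0.66  0.06 -0.8   2.37  0.36  0.22 -0.39] margin 0.049
   [ 0.47  0.06 -0.6   2.36  0.3   0.21 -0.33] margin 0.045
   [ 0.27  0.05 -0.4   2.36  0.24  0.21 -0.28] margin 0.041
   [ 0.08  0.05 -0.2   2.36  0.19  0.21 -0.23] margin 0.039
   [-0.12  0.05 -0.    2.36  0.14  0.21 -0.19] margin 0.037
   [-0.32  0.06  0.2   2.36  0.09  0.21 -0.14] margin 0.036
   [-0.51  0.06  0.4   2.36  0.02  0.21 -0.08] margin 0.035
   [-0.71  0.07  0.6   2.36 -0.06  0.21 -0.  ] margin 0.035
   [-0.9   0.08  0.8   2.36 -0.16  0.21  0.1 ] margin 0.037
   [-1.08  0.11  1.    2.36 -0.33  0.22  0.26] margin 0.045
   [-1.24  0.16  1.2   2.35 -0.6   0.24  0.54] margin 0.074
   [-1.34  0.29  1.4   2.35 -1.02  0.36  0.94] margin 0.06
h 0.04 spin 0
   [ 1.15  0.26 -1.4   2.38  1.09  0.35 -1.09] margin 0.01
   [ 1.    0.18 -1.2   2.38  0.93  0.27 -0.94] margin 0.059
   [ 0.82  0.14 -1.    2.38  0.78  0.22 -0.8 ] margin 
[... 1493 characters left out ...]
.74  0.17 -2.34] margin 0.0
   [-0.84  0.2   0.8   2.35 -0.8   0.18 -0.84] margin 0.014
   [-0.99  0.25  1.    2.34 -1.04  0.24 -0.6 ] margin 0.073
   [-1.13  0.35  1.2   2.35 -1.26  0.35 -0.4 ] margin 0.095
h 0.027 spin 45
   [ 1.11  0.34 -1.4   2.38  1.25  0.42 -2.02] margin 0.01
   [ 0.97  0.24 -1.2   2.38  1.13  0.3  -1.92] margin 0.058
   [ 0.81  0.19 -1.    2.38  1.01  0.24 -1.8 ] margin 0.061
   [ 0.63  0.16 -0.8   2.38  0.88  0.2  -1.68] margin 0.025
   [ 0.45  0.15 -0.6   2.37  0.74  0.17 -1.55] margin 0.0
   [-0.84  0.2   0.8   2.35 -0.8   0.18 -0.05] margin 0.014
   [-0.99  0.25  1.    2.34 -1.04  0.24  0.19] margin 0.073
   [-1.13  0.35  1.2   2.35 -1.26  0.35  0.39] margin 0.095
```

```bash
python3 -m crank '[[[0,0.0003,0.004],[0,0,0],0.0],[[0,0,0.004],[0,0,0],0.0],[[0,0,0],[0,0,0],0.0]]'
python3 chk.py
```

```text
t: 7.1
eef_pos: [0.5274, 0.0031, 0.198]
tool_rot: [0.178, 0.661, 0.704, 0.191]
contact_force: [0.6, -0.2, -0.8]
gripper_width: 0.148
t 7.1 p [0.5274 0.0031 0.198 ] R [[-0.064, 0.863, 0.502], [0.998, 0.054, 0.034], [0.002, 0.503, -0.864]] F [ 0.6 -0.2 -0.8] M [-0.04  0.73 -0.02] g 0.148 q [-0.75  0.1   0.66  2.36 -0.2   0.18  0.14]
TCP in port frame mm x,y,z [ 0.4 -0.3 50. ] tilt err (tool z vs -n) [0.2  0.08] spin 0.08
```

```bash
python3 -m crank '[[[0,0,0.003],[0,0,0],0.0],[[0,0,0.003],[0,0,0],0.0],[[0,0,0],[0,0,0],0.0]]'
python3 chk.py
```

```text
t: 7.48
eef_pos: [0.5299, 0.0034, 0.1924]
tool_rot: [0.177, 0.661, 0.704, 0.19]
contact_force: [-1.7, 0.7, -2.8]
gripper_width: 0.142
t 7.47 p [0.5299 0.0034 0.1924] R [[-0.064, 0.864, 0.5], [0.998, 0.055, 0.034], [0.002, 0.501, -0.865]] F [-1.7  0.7 -2.8] M [0.2  1.28 0.14] g 0.142 q [-0.74  0.12  0.65  2.36 -0.29  0.17  0.22]
TCP in port frame mm x,y,z [-0.2 -0.1 43.9] tilt err (tool z vs -n) [0.07 0.08] spin 0.06
```

```bash
python3 -m crank '[[[0,0,0.003],[0,0,0],0.0],[[0,0,0.003],[0,0,0],0.0],[[0,0,0],[0,0,0],0.0]]'
python3 chk.py 7
```

```text
t: 7.85
eef_pos: [0.533, 0.0039, 0.1872]
tool_rot: [0.177, 0.661, 0.705, 0.19]
contact_force: [-0.6, 0.4, -4.0]
gripper_width: 0.139
t 7.85 p [0.533  0.0039 0.1872] R [[-0.065, 0.864, 0.5], [0.998, 0.055, 0.034], [0.002, 0.501, -0.865]] F [-0.6  0.4 -4. ] M [0.13 1.36 0.12] g 0.139 q [-0.87  0.16  0.8   2.36 -0.58  0.17  0.51]
TCP in port frame mm x,y,z [-0.1  0.1 37.9] tilt err (tool z vs -n) [0.07 0.09] spin 0.03
cap px ell [276.27 196.28] [16.7 18.6] hull box [267. 188.] [285. 202.] pred disc centre [276.26 197.62] pred left/right [266.6 198.4] [285.9 196.9] pred top [275.5 188.5]
```

View pics/s7.png

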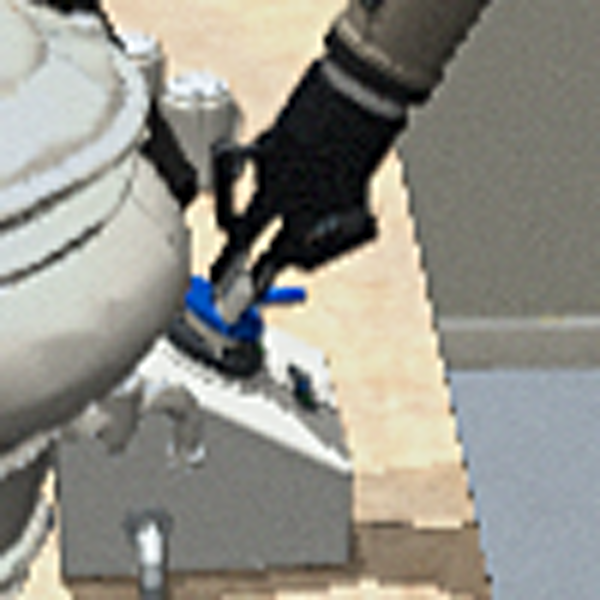

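View pics/t7.png

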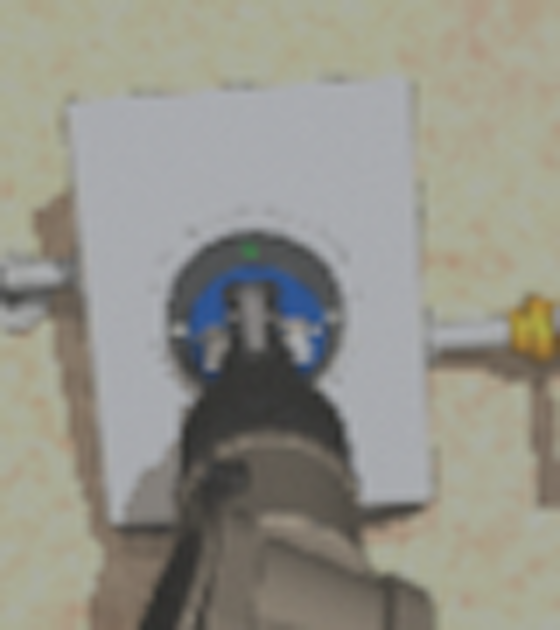

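```bash
python3 -m crank '[[[0,0,0.002],[0,0,0],0.0],[[0,0,0.002],[0,0,0],0.0],[[0,0,0.002],[0,0,0],0.0],[[0,0,0.002],[0,0,0],0.0],[[0,0,0],[0,0,0],0.0],[[0,0,0],[0,0,0],0.0]]' 110
python3 chk.py
```

```text
t: 8.7
eef_pos: [0.5367, 0.004, 0.1805]
tool_rot: [0.176, 0.661, 0.704, 0.19]
contact_force: [-7.2, 1.1, 1.3]
gripper_width: 0.136
t 8.7 p [0.5367 0.004  0.1805] R [[-0.065, 0.864, 0.5], [0.998, 0.054, 0.035], [0.003, 0.501, -0.865]] F [-7.2  1.1  1.3] M [0.25 1.7  0.2 ] g 0.136 q [-0.86  0.19  0.81  2.36 -0.78  0.17  0.7 ]
TCP in port frame mm x,y,z [-0.3 -0.  30.2] tilt err (tool z vs -n) [0.07 0.15] spin 0.08
```

```bash
python3 -m crank '[[[0,-0.0004,0.0015],[0,0,0],0.0],[[0,-0.0002,0.001],[0,0,0],0.0],[[0,0,0],[0,0,0],0.0],[[0,0,0],[0,0,0],0.0]]' 110
cat >> chk.py <<'E'
F=np.array(o["contact_force"])-[0,0,-1.7];M=np.array(o["torque"]);print("F port x,y,z",np.round([F@X,F@Y,F@n],1),"Mz",np.round(M@n,2))
E
python3 chk.py 8
```

```text
t: 9.2
eef_pos: [0.5378, 0.004, 0.1784]
tool_rot: [0.177, 0.661, 0.704, 0.191]
contact_force: [-7.5, 1.4, 3.5]
gripper_width: 0.137
t 9.2 p [0.5378 0.004  0.1784] R [[-0.065, 0.863, 0.501], [0.998, 0.054, 0.035], [0.003, 0.502, -0.865]] F [-7.5  1.4  3.5] M [0.26 1.61 0.23] g 0.137 q [-0.86  0.2   0.81  2.36 -0.84  0.17  0.76]
TCP in port frame mm x,y,z [-0.3 -0.1 27.8] tilt err (tool z vs -n) [0.12 0.15] spin 0.09
cap px ell [276.27 195.28] [16.7 18.6] hull box [267. 187.] [285. 201.] pred disc centre [276.24 196.58] pred left/right [266.6 197.3] [285.8 195.8] pred top [275.5 187.6]
F port x,y,z [-3.9  1.9  8.2] Mz 0.02
```

View pics/s8.png

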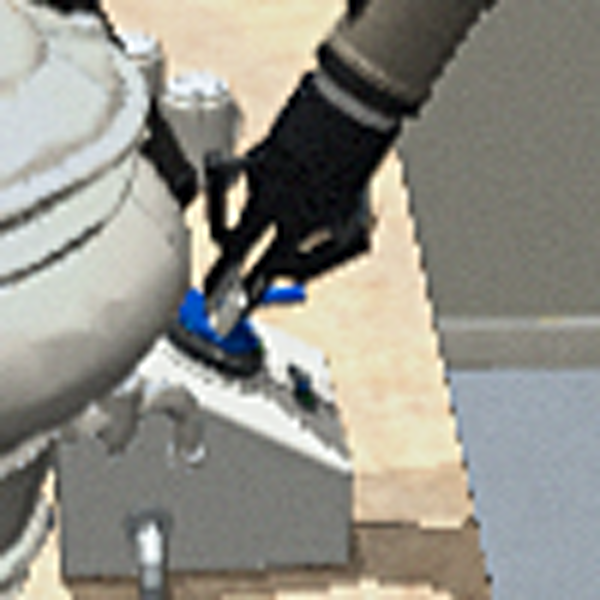

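```bash
python3 -m crank '[[[0,0,0.001],[0,0,0],0.0],[[0,0,0.001],[0,0,0],0.0],[[0,0,0],[0,0,0],0.0],[[0,0,0],[0,0,0],0.0]]' 110
python3 chk.py
```

```text
t: 9.8
eef_pos: [0.5385, 0.0041, 0.1771]
tool_rot: [0.176, 0.661, 0.704, 0.191]
contact_force: [-22.5, 0.4, 23.5]
gripper_width: 0.14
t 9.8 p [0.5385 0.0041 0.1771] R [[-0.064, 0.863, 0.501], [0.998, 0.053, 0.037], [0.005, 0.502, -0.865]] F [-22.5   0.4  23.5] M [0.33 1.93 0.34] g 0.14 q [-0.86  0.2   0.81  2.36 -0.88  0.17  0.8 ]
TCP in port frame mm x,y,z [-0.5 -0.  26.4] tilt err (tool z vs -n) [0.14 0.24] spin 0.15
F port x,y,z [-6.8  1.8 33. ] Mz 0.07
```

```bash
python3 -m crank '[[[0,-0.0003,-0.0006],[0,0,0],0.0],[[0,0,0],[0,0,8],0.0],[[0,0,0],[0,0,8],0.0],[[0,0,0],[0,0,0],0.0]]' 110
python3 chk.py
```

```text
t: 10.3
eef_pos: [0.5384, 0.0045, 0.1772]
tool_rot: [0.148, 0.753, 0.605, 0.214]
contact_force: [-11.0, 2.2, 9.7]
gripper_width: 0.134
t 10.3 p [0.5384 0.0045 0.1772] R [[0.177, 0.847, 0.501], [0.974, -0.224, 0.036], [0.143, 0.481, -0.865]] F [-11.    2.2   9.7] M [0.47 1.53 0.29] g 0.134 q [-0.92  0.22  0.88  2.36 -0.97  0.19  0.61]
TCP in port frame mm x,y,z [-0.4  0.4 26.5] tilt err (tool z vs -n) [0.14 0.2 ] spin 16.16
F port x,y,z [-3.7  2.9 15.3] Mz -0.03
```

```bash
python3 -m crank '[[[0,0,0],[0,0,8],0.0],[[0,0,0],[0,0,8],0.0],[[0,0,0],[0,0,8],0.0],[[0,0,0],[0,0,0],0.0]]' 110
python3 chk.py
```

```text
t: 10.8
eef_pos: [0.5384, 0.0046, 0.1772]
tool_rot: [0.1, 0.862, 0.435, 0.24]
contact_force: [-14.4, 2.7, 12.8]
gripper_width: 0.142
t 10.8 p [0.5384 0.0046 0.1772] R [[0.506, 0.703, 0.501], [0.799, -0.601, 0.036], [0.326, 0.381, -0.865]] F [-14.4   2.7  12.8] M [0.54 1.6  0.32] g 0.142 q [-1.    0.25  0.99  2.36 -1.1   0.23  0.32]
TCP in port frame mm x,y,z [-0.4  0.5 26.5] tilt err (tool z vs -n) [0.13 0.23] spin 40.15
F port x,y,z [-5.1  3.7 19.7] Mz -0.04
```

```bash
python3 -m crank '[[[0,0,0],[0,0,8],0.0],[[0,0,0],[0,0,8],0.0],[[0,0,0],[0,0,8],0.0],[[0,0,0],[0,0,8],0.0],[[0,0,0],[0,0,0],0.0]]' 110
python3 chk.py 9
```

```text
t: 11.42
eef_pos: [0.5387, 0.0041, 0.1773]
tool_rot: [0.031, 0.949, 0.181, 0.258]
contact_force: [-14.9, 2.4, 15.8]
gripper_width: 0.135
t 11.43 p [0.5387 0.0041 0.1773] R [[0.801, 0.327, 0.501], [0.358, -0.933, 0.035], [0.479, 0.151, -0.865]] F [-14.9   2.4  15.8] M [0.48 1.48 0.2 ] g 0.135 q [-1.1   0.31  1.13  2.37 -1.26  0.3  -0.09]
TCP in port frame mm x,y,z [-0.2 -0.1 26.4] tilt err (tool z vs -n) [0.16 0.16] spin 72.19
cap px ell [275.08 194.37] [14.4 18.2] hull box [267. 187.] [284. 201.] pred disc centre [276.22 196.38] pred left/right [266.6 197.1] [285.8 195.6] pred top [275.5 187.4]
F port x,y,z [-4.   3.4 22.5] Mz -0.12
```

View pics/t9.png

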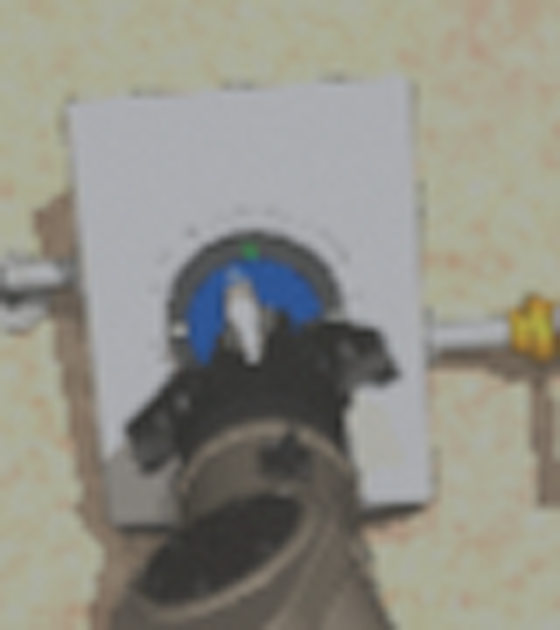

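```bash
python3 -m crank '[[[0,0,0],[0,0,7],0.0],[[0,0,0],[0,0,7],0.0],[[0,0,0],[0,0,5],0.0],[[0,0,0],[0,0,0],0.0]]' 110
python3 chk.py
```

```text
t: 12.02
eef_pos: [0.5387, 0.0038, 0.1773]
tool_rot: [-0.012, 0.965, 0.022, 0.26]
contact_force: [-13.9, 1.9, 15.8]
gripper_width: 0.138
t 12.03 p [0.5387 0.0038 0.1773] R [[0.864, 0.048, 0.501], [0.036, -0.999, 0.035], [0.502, -0.012, -0.865]] F [-13.9   1.9  15.8] M [0.31 1.59 0.18] g 0.138 q [-1.13  0.34  1.18  2.37 -1.31  0.33 -0.37]
TCP in port frame mm x,y,z [-0.1 -0.4 26.4] tilt err (tool z vs -n) [0.16 0.14] spin 91.15
F port x,y,z [-3.1  2.8 22. ] Mz -0.05
```

```bash
python3 -m crank '[[[0,0,-0.0015],[0,0,0],0.0],[[0,0,-0.0015],[0,0,0],0.0],[[0,0,-0.001],[0,0,0],0.0],[[0,0,0],[0,0,0],0.0],[[0,0,0],[0,0,0],0.0]]' 110
python3 chk.py a
```

```text
t: 12.65
eef_pos: [0.5368, 0.0035, 0.1806]
tool_rot: [-0.012, 0.965, 0.022, 0.26]
contact_force: [-6.7, 0.1, 4.8]
gripper_width: 0.139
t 12.65 p [0.5368 0.0035 0.1806] R [[0.864, 0.049, 0.501], [0.037, -0.999, 0.034], [0.502, -0.011, -0.865]] F [-6.7  0.1  4.8] M [0.07 1.3  0.09] g 0.139 q [-1.15  0.33  1.21  2.37 -1.28  0.33 -0.39]
TCP in port frame mm x,y,z [-0.1 -0.6 30.3] tilt err (tool z vs -n) [0.17 0.08] spin 91.09
cap px ell [276.21 195.13] [15.7 18.6] hull box [267. 188.] [285. 199.] pred disc centre [276.4  196.76] pred left/right [266.8 197.5] [286. 196.] pred top [275.7 187.7]
F port x,y,z [-2.5  0.5  9. ] Mz 0.0
```

View pics/ta.png

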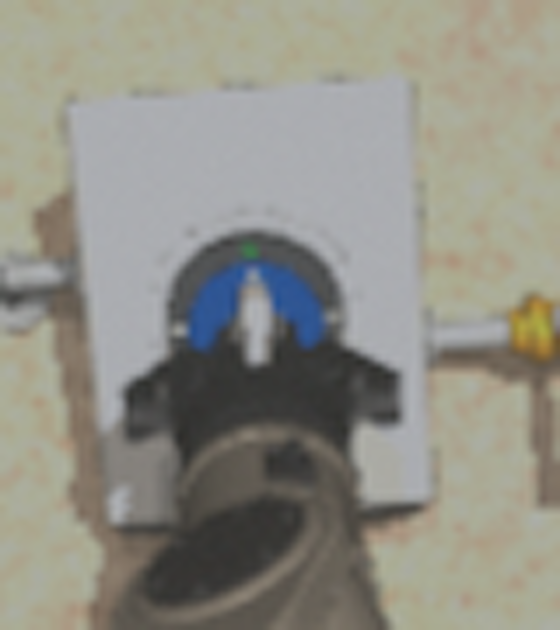

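```bash
python3 -m crank '[[[0,0,-0.001],[0,0,0],0.0],[[0,0,-0.0005],[0,0,0],0.0],[[0,0,0],[0,0,0],0.0],[[0,0,0],[0,0,0],0.0]]' 110
python3 chk.py
```

```text
t: 13.25
eef_pos: [0.5363, 0.0035, 0.1815]
tool_rot: [-0.01, 0.965, 0.023, 0.26]
contact_force: [13.0, -0.6, -23.9]
gripper_width: 0.133
t 13.25 p [0.5363 0.0035 0.1815] R [[0.864, 0.049, 0.501], [0.038, -0.999, 0.032], [0.502, -0.008, -0.865]] F [ 13.   -0.6 -23.9] M [-0.48  0.68 -0.32] g 0.133 q [-1.16  0.33  1.22  2.37 -1.27  0.33 -0.4 ]
TCP in port frame mm x,y,z [-0.1 -0.5 31.2] tilt err (tool z vs -n) [ 0.15 -0.05] spin 91.0
F port x,y,z [  0.1  -1.5 -25.7] Mz -0.06
```

```bash
python3 -m crank '[[[0,0,0.0007],[0,0,0],0.0],[[0,0,0],[0,0,0],0.02],[[0,0,0],[0,0,0],0.04],[[0,0,0],[0,0,0],0.045],[[0,0,-0.01],[0,0,0],0.045],[[0,0,-0.02],[0,0,0],0.045],[[0,0,-0.03],[0,0,0],0.045],[[0,0,-0.04],[0,0,0],0.045],[[0,0,-0.03],[0,0,0],0.045],[[0,0,0],[0,0,0],0.045]]' 40
python3 chk.py b
```

```text
t: 14.5
eef_pos: [0.4793, 0.0159, 0.1981]
tool_rot: [-0.038, 0.981, 0.025, 0.19]
contact_force: [-0.8, -0.3, 1.0]
gripper_width: 0.53
t 14.5 p [0.4793 0.0159 0.1981] R [[0.926, 0.063, 0.371], [0.034, -0.996, 0.084], [0.375, -0.065, -0.925]] F [-0.8 -0.3  1. ] M [-0.08  0.34  0.01] g 0.53 q [-1.29  0.04  1.22  2.37 -0.25  0.38 -1.38]
TCP in port frame mm x,y,z [-40.4  15.5  73.7] tilt err (tool z vs -n) [-7.83  3.43] spin 91.49
cap px ell [276.05 196.45] [17.8 18.6] hull box [267. 188.] [285. 204.] pred disc centre [272.53 213.77] pred left/right [262.8 214.5] [282.3 213. ] pred top [271.8 204.8]
F port x,y,z [ 0.7 -0.2  2.8] Mz 0.03
```

View pics/tb.png

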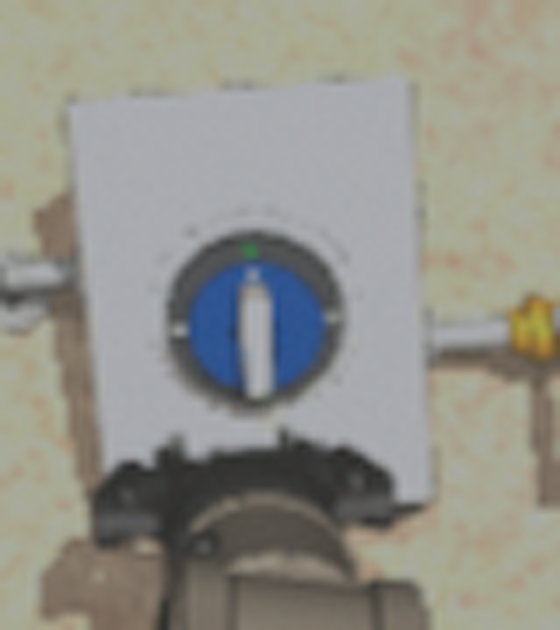

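View pics/sb.png

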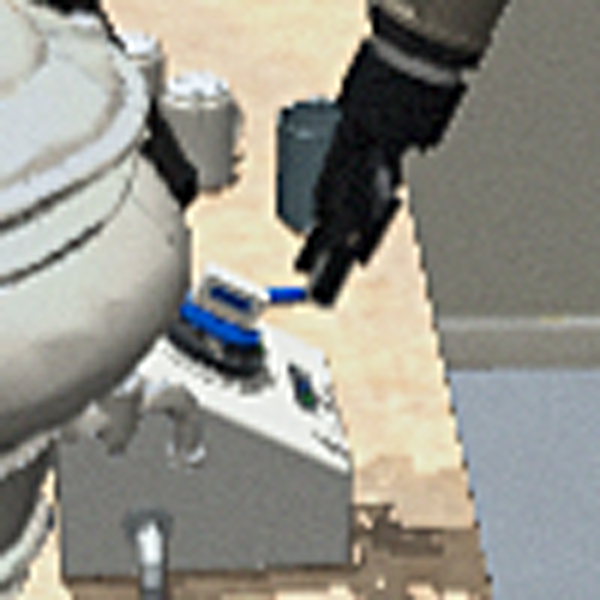

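```bash
python3 - <<'E'
from plan import *
plan([.47,-.04,.24],toolR(3.7,0,90),5)
E
```

```text
dist 0.0706 rotvec [ -3.56 -22.04  -0.84] rows 5
0 [ [0.0011, 0.0105, -0.0094] , [-0.71, -4.41, -0.17] ]
1 [ [0.0003, 0.0106, -0.0094] , [-0.71, -4.41, -0.17] ]
2 [ [-0.0004, 0.0107, -0.0092] , [-0.71, -4.41, -0.17] ]
3 [ [-0.0012, 0.0108, -0.009] , [-0.71, -4.41, -0.17] ]
4 [ [-0.0019, 0.0109, -0.0088] , [-0.71, -4.41, -0.17] ]
```

```bash
python3 -m crank '[[[0.001,0,-0.02],[-0.7,-4.4,-0.2],0.045],[[0,0.01,-0.012],[-0.7,-4.4,-0.2],0.0],[[0,0.015,-0.01],[-0.7,-4.4,-0.2],0.0],[[-0.001,0.015,-0.005],[-0.7,-4.4,-0.2],0.0],[[-0.002,0.015,0],[-0.7,-4.4,-0.2],0.0],[[0,0,0],[0,0,0],0.0]]' 40
python3 - <<'E'
from plan import *
show()
plan([.493,-.127,.2],toolR(3.7,0,90))
p,r,o=cur()
a,_=bot.read_camera("top");crop(a,240,150,350,240,7,"pics/tc.png");np.save("tc.npy",a)
E
```

```text
t: 15.35
eef_pos: [0.4679, -0.0419, 0.238]
tool_rot: [-0.001, 0.999, 0.034, 0.004]
contact_force: [-0.2, -0.6, -0.6]
gripper_width: 0.003
t 15.35 p [ 0.4679 -0.0419  0.238 ] R [[0.998, 0.068, 0.008], [0.068, -0.998, 0.002], [0.008, -0.002, -1.0]] F [-0.2 -0.6 -0.6] M [ 0.03  0.03 -0.06] g 0.003 q [-1.06  0.29  1.23  2.09 -0.33  0.97 -1.16]
dist 0.0965 rotvec [-0.1  -0.47  0.19] rows 2
0 [ [0.0095, 0.0433, 0.019] , [-0.05, -0.23, 0.09] ]
1 [ [0.0096, 0.0433, 0.019] , [-0.05, -0.23, 0.09] ]
```

View pics/tc.png

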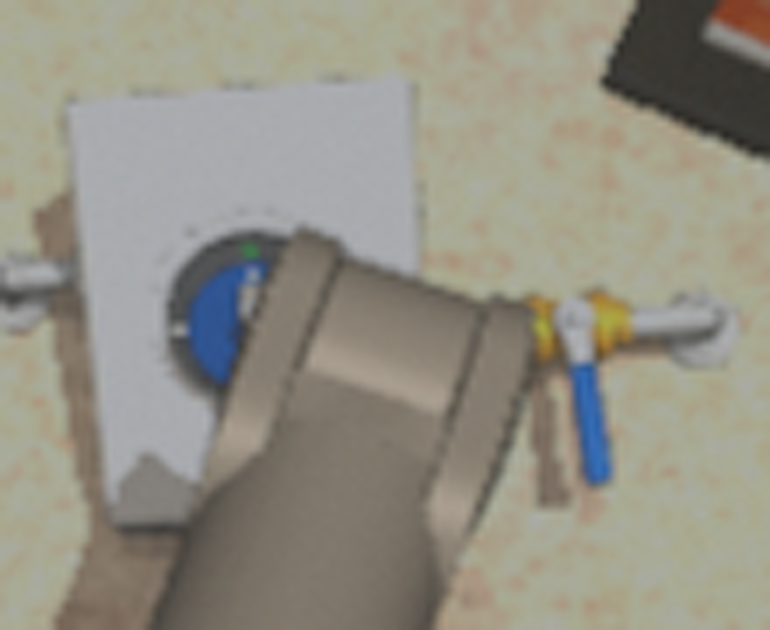

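```bash
python3 -m crank '[[[0.010,0.043,0.019],[0,-0.2,0.1],0.0],[[0.010,0.043,0.019],[0,-0.2,0.1],0.0],[[0,0,0],[0,0,0],0.0],[[0,0,0],[0,0,0],0.0]]' 40
python3 - <<'E'
from plan import *
show()
plan([.493,-.127,.088],toolR(3.7,0,90))
a,_=bot.read_camera("side");crop(a,235,150,335,250,6,"pics/sd.png")
E
```

```text
t: 15.9
eef_pos: [0.4924, -0.1244, 0.2001]
tool_rot: [-0.002, 0.999, 0.033, 0.0]
contact_force: [1.0, 0.5, 0.8]
gripper_width: 0.001
t 15.9 p [ 0.4924 -0.1244  0.2001] R [[0.998, 0.066, 0.001], [0.066, -0.998, 0.005], [0.001, -0.005, -1.0]] F [1.  0.5 0.8] M [ 0.02 -0.02 -0.02] g 0.001 q [-0.7   0.42  1.06  2.04 -0.46  0.94 -0.9 ]
dist 0.1122 rotvec [-0.26 -0.06  0.1 ] rows 3
0 [ [0.0001, 0.001, 0.0374] , [-0.09, -0.02, 0.03] ]
1 [ [0.0001, 0.001, 0.0374] , [-0.09, -0.02, 0.03] ]
2 [ [0.0001, 0.0009, 0.0374] , [-0.09, -0.02, 0.03] ]
```

View pics/sd.png

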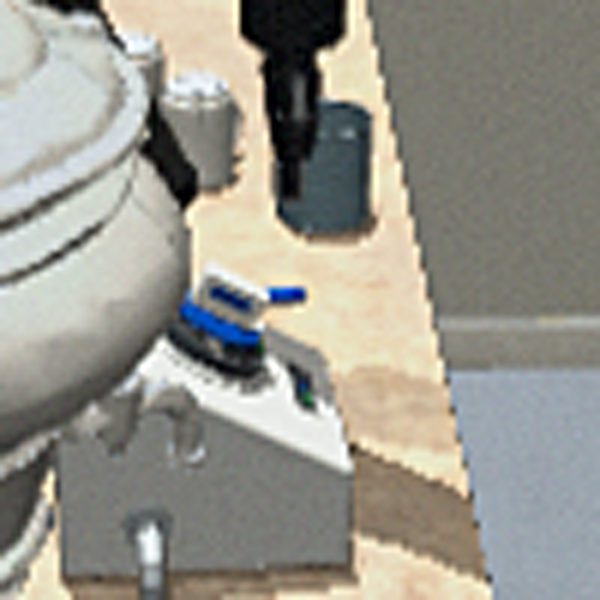

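```bash
python3 -m crank '[[[0,0.003,0.035],[-0.2,0,0],0.0],[[0,0.002,0.035],[0,0,0],0.0],[[0,0.001,0.025],[0,0,0],0.0],[[0,0,0.016],[0,0,0],0.0],[[0,0,0],[0,0,0],0.0]]' 40
cat > lev.py <<'E'
from plan import *
import sys
show()
if len(sys.argv)>1:
    a,_=bot.read_camera("top");crop(a,260,150,370,240,7,f"pics/t{sys.argv[1]}.png");np.save(f"t{sys.argv[1]}.npy",a)
E
python3 lev.py e
```

```text
t: 16.58
eef_pos: [0.4929, -0.1299, 0.0889]
tool_rot: [-0.0, 0.999, 0.034, -0.0]
contact_force: [-0.0, 0.1, 0.1]
gripper_width: -0.003
t 16.57 p [ 0.4929 -0.1299  0.0889] R [[0.998, 0.068, -0.0], [0.068, -0.998, 0.001], [-0.0, -0.001, -1.0]] F [-0.   0.1  0.1] M [-0.01  0.05 -0.02] g -0.003 q [-0.51  0.58  0.85  2.12 -0.66  0.73 -0.73]
```

View pics/te.png

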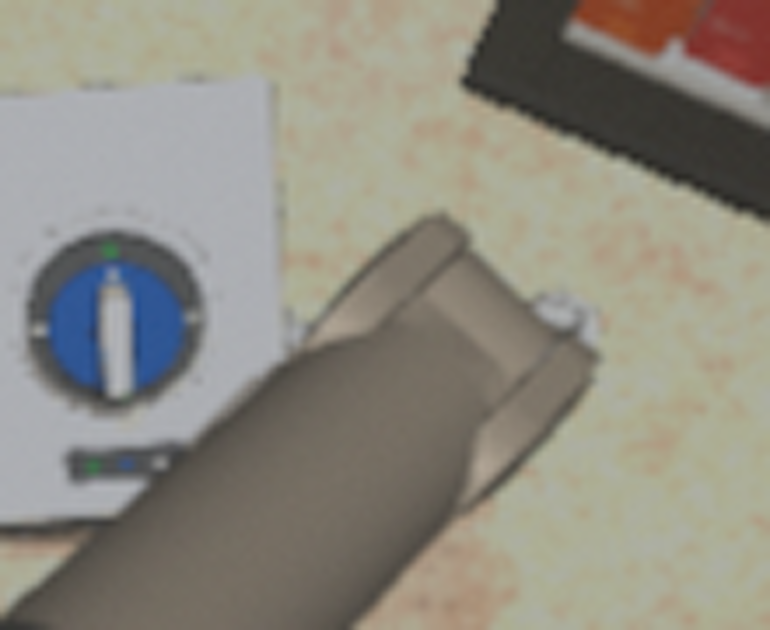

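```bash
python3 -m crank '[[[0,0.008,0],[0,0,0],0.0],[[-0.0033,0.0106,0],[0,0,-9],0.0],[[-0.0033,0.0106,0],[0,0,-9],0.0],[[-0.0033,0.0106,0],[0,0,-9],0.0],[[-0.0033,0.0106,0],[0,0,-9],0.0],[[-0.0033,0.0106,0],[0,0,-9],0.0],[[0,0,0],[0,0,0],0.0]]' 40
cat > lev2.py <<'E'
from plan import *
p,r,o=cur();pv=np.array([.5606,-.160,p[2]]);M=r.as_matrix();v=pv-p
print("rho,d",(v@M[:,0]).round(4),(v@M[:,1]).round(4),"tool angle",np.degrees(np.arctan2(-M[1,0],-M[0,0]))%360,"F tool",np.round(M.T@np.array(o["contact_force"]),1))
E
python3 lev.py f; python3 lev2.py
```

```text
t: 17.5
eef_pos: [0.4984, -0.1946, 0.0902]
tool_rot: [0.001, 0.911, 0.412, 0.001]
contact_force: [0.1, 0.5, 0.3]
gripper_width: 0.005
t 17.5 p [ 0.4984 -0.1946  0.0902] R [[0.661, 0.75, 0.003], [0.75, -0.661, -0.0], [0.002, 0.002, -1.0]] F [0.1 0.5 0.3] M [-0.01 -0.    0.03] g 0.005 q [-0.23  0.53  0.63  2.05 -0.48  0.7  -0.01]
rho,d 0.0669 0.0243 tool angle 228.53837626416689 F tool [ 0.4 -1.1  0.5]
```

View pics/tf.png

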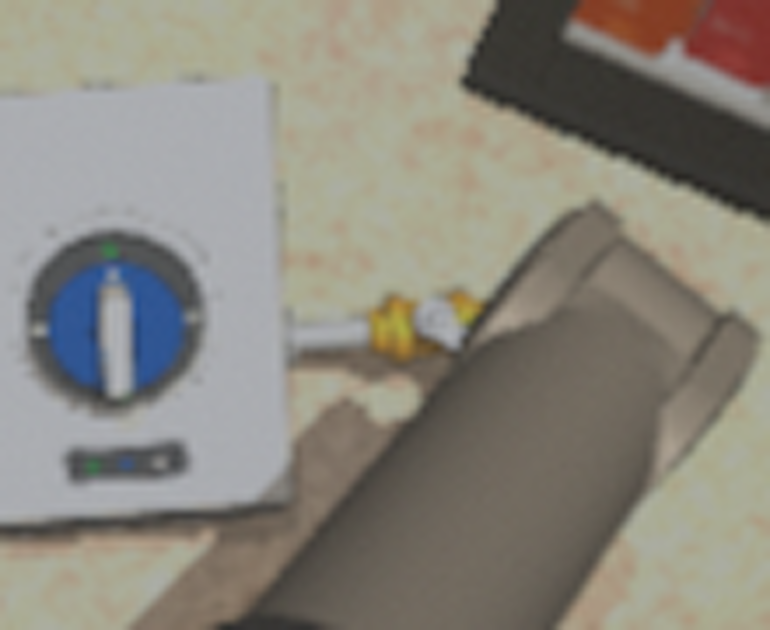

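```bash
python3 - <<'E'
from plan import *
W=world("top",np.load("top0_d.npy"))
for uv in[(332,160),(345,165),(360,175),(385,185),(400,192),(350,150),(370,165),(410,185)]:print(uv,W[uv[1],uv[0]].round(3))
m=(W[...,2]>.03)&(W[...,1]<-.14)&(W[...,1]>-.42)&(W[...,0]<.8)&(W[...,0]>.55)
for a in np.arange(-.4,-.14,.04):
    k=m&(abs(W[...,1]-a)<.02);print(a.round(2),"min x by z:",[(z,W[...,0][k&(W[...,2]>z)].min().round(3) if (k&(W[...,2]>z)).any() else None) for z in(.03,.1,.2,.3,.4,.5)])
K=np.load("kin.npz")if 0 else None
E
```

```text
(332, 160) [ 0.705 -0.207  0.035]
(345, 165) [ 0.681 -0.253  0.051]
(360, 175) [ 0.646 -0.311  0.034]
(385, 185) [ 0.606 -0.405  0.035]
(400, 192) [ 0.578 -0.459  0.037]
(350, 150) [ 0.723 -0.264  0.107]
(370, 165) [ 0.672 -0.339  0.084]
(410, 185) [ 0.597 -0.484  0.081]
-0.4 min x by z: [(0.03, np.float64(0.595)), (0.1, np.float64(0.644)), (0.2, np.float64(0.729)), (0.3, np.float64(0.791)), (0.4, None), (0.5, None)]
-0.36 min x by z: [(0.03, np.float64(0.614)), (0.1, np.float64(0.664)), (0.2, np.float64(0.749)), (0.3, None), (0.4, None), (0.5, None)]
-0.32 min x by z: [(0.03, np.float64(0.632)), (0.1, np.float64(0.7)), (0.2, np.float64(0.767)), (0.3, None), (0.4, None), (0.5, None)]
-0.28 min x by z: [(0.03, np.float64(0.649)), (0.1, np.float64(0.709)), (0.2, np.float64(0.785)), (0.3, None), (0.4, None), (0.5, None)]
-0.24 min x by z: [(0.03, np.float64(0.559)), (0.1, np.float64(0.717)), (0.2, np.float64(0.788)), (0.3, None), (0.4, None), (0.5, None)]
-0.2 min x by z: [(0.03, np.float64(0.551)), (0.1, np.float64(0.74)), (0.2, None), (0.3, None), (0.4, None), (0.5, None)]
-0.16 min x by z: [(0.03, np.float64(0.551)), (0.1, None), (0.2, None), (0.3, None), (0.4, None), (0.5, None)]
```

```bash
python3 -m crank '[[[-0.0033,0.0106,0],[0,0,-9],0.0],[[-0.0033,0.0106,0],[0,0,-9],0.0],[[-0.0033,0.0106,0.001],[0,0,-9],0.0],[[-0.0033,0.0106,0],[0,0,-9],0.0],[[0,0,0],[0,0,0],0.0]]' 40
python3 lev.py g; python3 lev2.py
```

```text
t: 18.18
eef_pos: [0.5291, -0.2243, 0.0883]
tool_rot: [0.0, 0.74, 0.673, 0.0]
contact_force: [-0.4, -0.5, 0.2]
gripper_width: 0.0
t 18.18 p [ 0.5291 -0.2243  0.0883] R [[0.095, 0.996, 0.001], [0.996, -0.095, 0.0], [0.0, 0.001, -1.0]] F [-0.4 -0.5  0.2] M [-0.    0.01 -0.07] g 0.0 q [-0.05  0.55  0.45  1.95 -0.35  0.72  0.52]
rho,d 0.0668 0.0257 tool angle 264.5001847977112 F tool [-0.4  0.1 -0.2]
```

View pics/tg.png

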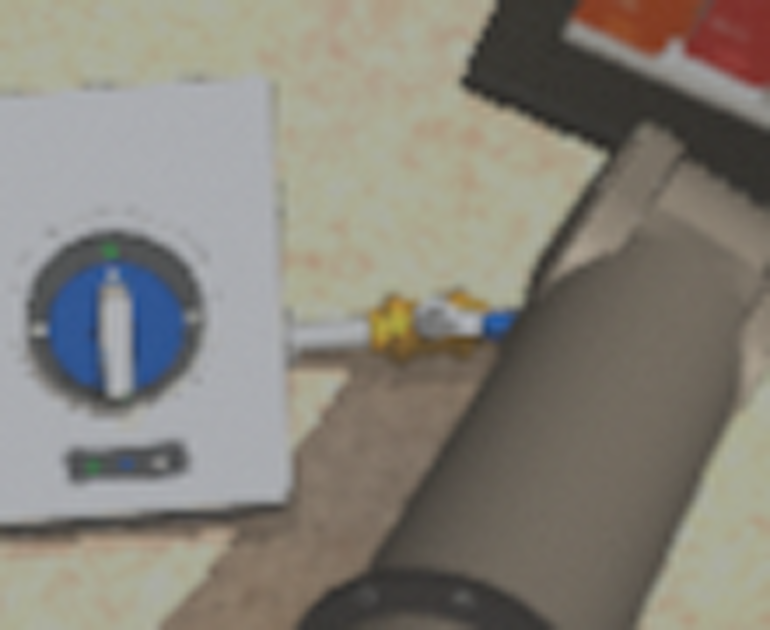

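Nearly there; finish the last degrees and push up to the stop, watching the force.

```bash
python3 -m crank '[[[-0.0033,0.0106,0],[0,0,-9],0.0],[[0,0.002,0],[0,0,0],0.0],[[0,0.001,0],[0,0,0],0.0],[[0,0,0],[0,0,0],0.0]]' 40
python3 lev2.py
```

```text
t: 18.73
eef_pos: [0.5416, -0.228, 0.0881]
tool_rot: [-0.0, 0.684, 0.729, 0.0]
contact_force: [-1.4, -2.0, 0.1]
gripper_width: -0.001
rho,d 0.0666 0.0233 tool angle 273.6484354300082 F tool [-1.9 -1.5 -0.1]
```

```bash
python3 -m crank '[[[0,0.0015,0],[0,0,0],0.0],[[0,0.0015,0],[0,0,0],0.0],[[0,0,0],[0,0,0],0.0]]' 40
python3 lev.py h;python3 lev2.py
```

```text
t: 19.1
eef_pos: [0.5452, -0.2279, 0.0882]
tool_rot: [0.0, 0.683, 0.73, 0.0]
contact_force: [-0.5, 0.5, -0.4]
gripper_width: -0.0
t 19.1 p [ 0.5452 -0.2279  0.0882] R [[-0.066, 0.998, 0.001], [0.998, 0.066, 0.0], [0.0, 0.001, -1.0]] F [-0.5  0.5 -0.4] M [-0.11  0.19 -0.03] g -0.0 q [-0.01  0.56  0.41  1.91 -0.32  0.73  0.64]
rho,d 0.0666 0.0199 tool angle 273.7863870896162 F tool [ 0.8 -0.7 -0.1]
```

View pics/th.png

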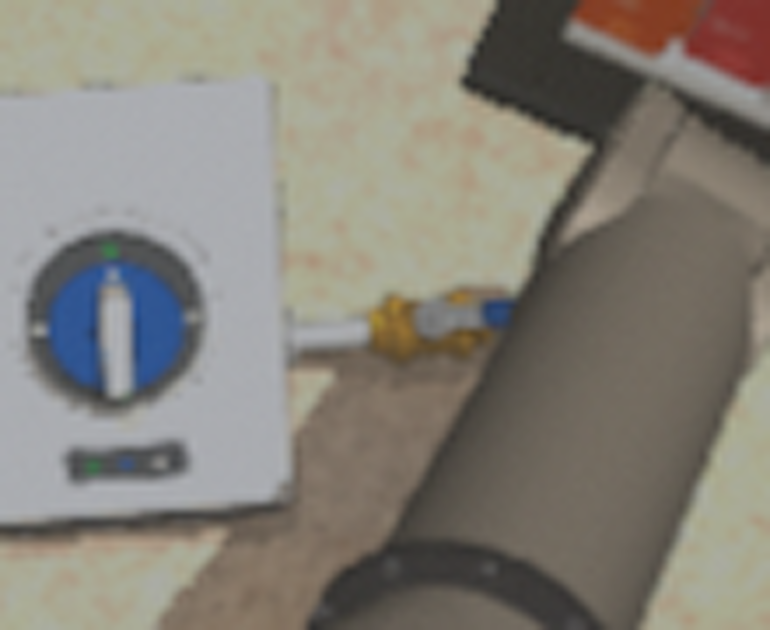

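```bash
python3 -m crank '[[[0,0.0015,0],[0,0,0],0.0],[[0,0.0015,0],[0,0,0],0.0],[[0,0,0],[0,0,0],0.0]]' 40; python3 lev2.py
python3 -m crank '[[[0,0.0015,0],[0,0,0],0.0],[[0,0,0],[0,0,0],0.0]]' 40; python3 lev2.py
```

```text
t: 19.52
eef_pos: [0.5457, -0.2279, 0.0879]
tool_rot: [-0.002, 0.684, 0.73, -0.001]
contact_force: [-7.8, -0.2, 5.6]
gripper_width: 0.004
rho,d 0.0668 0.0193 tool angle 273.7350928982665 F tool [ 0.3 -7.8 -5.6]
t: 19.77
eef_pos: [0.5459, -0.2279, 0.0878]
tool_rot: [-0.003, 0.684, 0.73, -0.001]
contact_force: [-11.4, -0.2, 8.6]
gripper_width: -0.003
rho,d 0.0668 0.0191 tool angle 273.70535690405757 F tool [  0.6 -11.4  -8.5]
```

```bash
python3 -m crank '[[[0,-0.01,0],[0,0,0],0.0],[[0,-0.03,0],[0,0,0],0.0],[[0,-0.03,-0.03],[0,0,0],0.0],[[0,-0.02,-0.05],[0,0,0],0.0],[[0.03,-0.01,-0.05],[0,0,0],0.0],[[0.04,0,-0.03],[0,0,0],0.0],[[0.04,0,0],[0,0,0],0.0],[[0.04,0,0],[0,0,0],0.0],[[0,0,0],[0,0,0],0.0]]' 40
python3 - <<'E'
from plan import *
show()
a,_=bot.read_camera("top");cv2.imwrite("pics/ti_full.png",cv2.cvtColor(a,cv2.COLOR_RGB2BGR));crop(a,245,150,355,240,7,"pics/ti.png");np.save("ti.npy",a)
a,_=bot.read_camera("side");crop(a,235,170,335,250,7,"pics/si.png")
E
```

```text
t: 20.9
eef_pos: [0.4401, -0.0814, 0.2485]
tool_rot: [0.0, 0.681, 0.732, 0.001]
contact_force: [0.1, 0.1, -1.0]
gripper_width: 0.003
t 20.9 p [ 0.4401 -0.0814  0.2485] R [[-0.072, 0.997, 0.002], [0.997, 0.072, 0.002], [0.002, 0.002, -1.0]] F [ 0.1  0.1 -1. ] M [-0.01  0.06 -0.06] g 0.003 q [-0.36  0.08  0.44  2.09 -0.05  0.97  0.17]
```

View pics/ti.png

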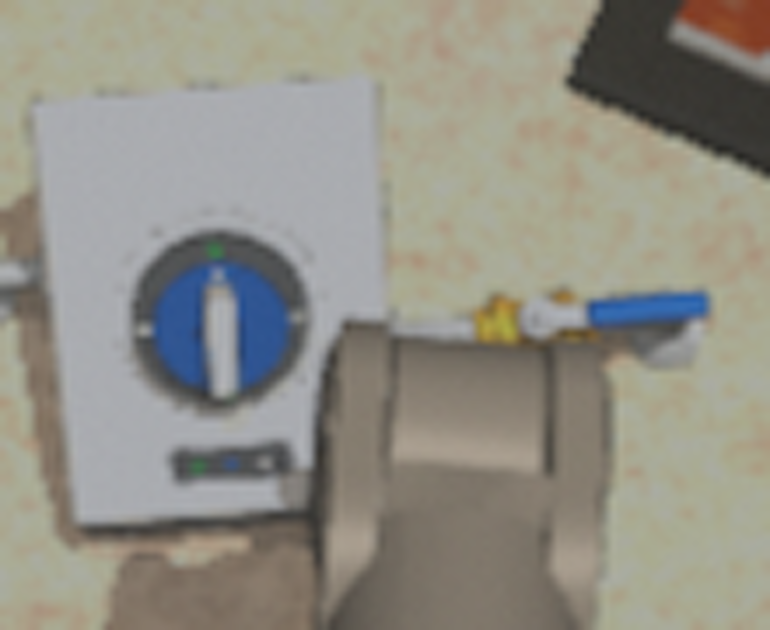

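View pics/si.png

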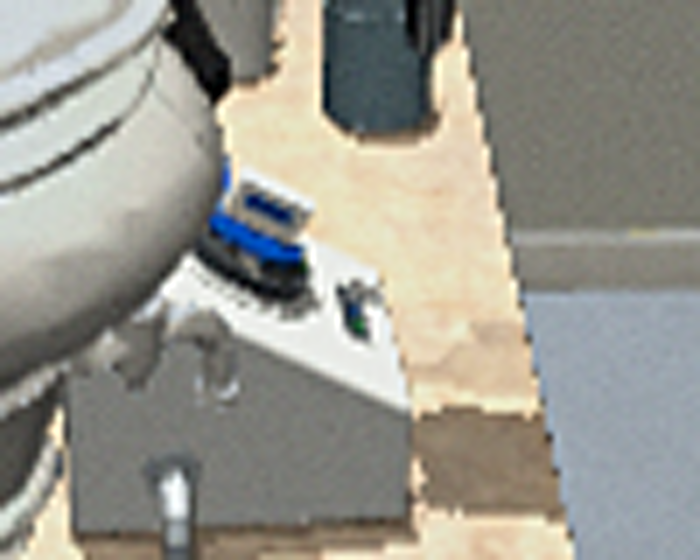

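View pics/ti_full.png

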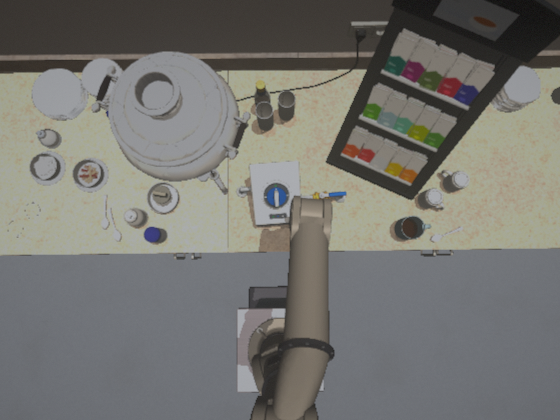

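```bash
python3 - <<'E'
from plan import *
a=np.load("ti.npy");hsv=cv2.cvtColor(a,cv2.COLOR_RGB2HSV).astype(int);H,S,V=[hsv[...,i] for i in range(3)]
def ax(m,z):
    p=np.argwhere(m)[:,::-1].astype(float);c=p.mean(0);w,v=np.linalg.eigh((p-c).T@(p-c));d=v[:,1]
    P=onz("top",c+8*d,z)-onz("top",c-8*d,z);return len(p),onz("top",c,z).round(4),np.degrees(np.arctan2(P[1],P[0]))%180
b=(H>95)&(H<120)&(S>130);m=b.copy();m[:180]=0;m[210:]=0;m[:,:325]=0;m[:,350:]=0
print("lever",ax(m,.09),"expect 93.7")
w=(S<60)&(V>130);w[:188]=0;w[208:]=0;w[:,:272]=0;w[:,281:]=0
print("bar px",ax(w,.19))
for n in("top0.npy",):
    t=np.load(n);d=cv2.absdiff(t,a).max(2)
    for k,(x0,y0,x1,y1) in dict(dish=(145,180,185,215),creamer=(140,222,165,246),sugar=(120,203,147,230),mug=(390,212,435,245),others=(420,165,470,215)).items():print(k,d[y0:y1,x0:x1].max(),d[y0:y1,x0:x1].mean().round(2))
E
```

```text
lever (54, array([ 0.5665, -0.2156,  0.09  ]), np.float64(94.34610643601371)) expect 93.7
bar px (66, array([0.5385, 0.0042, 0.19  ]), np.float64(1.5158950686676462))
dish 5 2.17
creamer 6 2.04
sugar 5 2.17
mug 7 2.02
others 6 2.08
```

```bash
python3 -c "
from station import bot
print(bot.hand_in())"
```

```text
the job is handed in; nothing more can be done
None
```

The new cartridge is locked in the port and the water was then turned on; I handed the job in at about 21 s.

**Cartridge:**
- I gripped it by the bar, put it in with the lugs in the slots and pressed until the cap met the rim, at about 33 N.
- I turned it clockwise until the gripper had gone 91°, then let the spring lift it about 4.5 mm.
- It held against a pull of about 26 N, which is what a locked cartridge should do.
- I let go and backed off. In the last picture the bar lies in line with the green dot.

**Valve:** I pushed the lever out with closed fingers until it met its stop, at about 11 N sideways. The last picture puts it at 94.3°, against 93.7° expected for the pipe from the unit's measured yaw.

**Other objects:** The used cartridge in its dish, the creamer, the sugar, the blue mug and the objects beside it look the same as in the first picture. The arm was clear of everything at the end.

**Checks that disagreed or were not clean:**
- One automatic reading of the bar's angle gave 1.5° instead of about 3.7°. It treats the sloping bar as flat, so I relied on the direct picture comparison (4.2° for the bar, 4.3° for the line through the dots) and the pull test.
- When it backed away from the locked cartridge, the arm strayed about 40 mm off the port axis, probably slowed near a joint limit. The pictures show it disturbed nothing.

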